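# Gauge the height of a specimen mount on a lab jack

### The arm

A 6-joint arm with a two-finger parallel gripper is mounted at the origin on the work surface. World frame = base frame: x ahead of the robot, y to its left, z up, the work surface at z = 0. Lengths are in m, angles in rad, forces in N, time in s.
With the tool pointing down it reaches from about 0.225 to 0.875 m from the base axis. Payload 3.4 kg.
Tool frame: the origin (TCP) lies midway between the tips of the shut fingers; the grasp point (between the pads) lies behind it (manip.pinch_z is the z of the grasp point in the tool frame, in m); z points along the fingers, x is the direction in which the jaws open and shut, and the axes are right-handed (so a half turn about z gives the same grasp; the last joint's range is limited). The gripper opens to 85 mm and grips with 20 to 120 N. Pads are 22 mm wide; open, the fingers measure 114 mm over their backs; the gripper's body (76 mm by 85 mm) begins 54 mm behind the grasp point. The pads swing forward as they close: fully open they stand 13 mm farther back than shut.
Start: joints at [1.121, 0.276, 1.505, -0, 1.361, -0.121], TCP at [0.186, 0.544, 0.205] pointing down, gripper open.
Joint ranges: [-2.89, 2.89], [-0.75, 2.08], [0.22, 2.7], [-1.18, 4.32], [0.11, 2.71], [-2.7, 2.7]. Speed limits (rad/s): [2.57, 2.57, 3.14, 3.14, 3.14, 3.14].

### API

Orientations are given as a rotation vector (axis times angle).
In Python, from cell import manip, viewer gives the robot as it stands.
- The arm moves only by the tool step_arm, never from a script. Its argument "plan" is a list that holds one entry, the list of rows, each a list of 6 numbers: the shift along the tool's x, y, z in mm, then the turn, a rotation vector about the tool's x, y, z in degrees. A call has 1 to 12 rows; each row is the pose to reach, as a shift and turn from the pose measured when the call began, along the tool's axes at that moment; what a row does not reach only later rows make up. A row lasts 1/8 s, in which the tool goes at most 62.5 mm and 10.7 degrees, less where a joint would pass 70% of its speed; a pose out of reach is approached as far as the arm can. A call with a gripper value outside its range is refused whole. "grip" is the opening in per cent of the stroke, from 0 (shut) to 100 (fully open), set as the call begins (left out, the last holds). The fingers move at their own pace and stop on an object; "grip_force" is the grip in N (left out, the last holds). Time passes only in rows, so rows that repeat a pose let the fingers close. It gives the time, the measured TCP pose, the force and the opening at its end, in the units of the state.
- manip.observe(): the state, without advancing time (a new reading comes with each control period).
- viewer.get_image(name): name is "scene" or "top" or "wrist"; returns a dict with "pixels" (400x640x3 uint8, blue, green, red), "camera_matrix" (3x3 intrinsics, pixels), "R" (3x3) and "t" (3): a world point X has camera coordinates R X + t. Camera axes: x right, y down, z forward; pixel columns grow to the right and rows downward; lengths in m; the calibration is good to about 2 mm. The wrist camera is an equidistant fisheye: a pixel r from the principal point sees the ray r / f radians off the axis. A picture is of the moment at which its call begins. There is no depth.
- manip.finish_job(): hands the job in, once; it reports no verdict.
Trained networks look in a picture, given as the dict that the camera call returned (one of the last four; its "shot" number tells which), for a name from the list of things; names that differ only in an ending like _2 or _b are one class to them, and where a whole thing is asked for, a point or a joint stands for the part that bears it (a point fixed in the world has none). Each returns a list of dicts, best first, with "confidence" (0 to 1); they miss things now and then, are a little off and sometimes report something else, mostly with a low value. They report only what shows in the picture. A call takes as long as a camera call. They do not tell look-alikes from the thing itself.
- viewer.cut_out(picture, query): "region" (400x640 bool, what is visible of it) and "at" ([column, row] in pixels, amid what is visible of it).
The state is a dict: "t": time; "joint_positions": joint angles; "joint_velocities": joint speeds; "joint_efforts": joint torques, N m; "eef_pos": TCP position; "ee_rot": TCP orientation; "force": force on the tool from outside, world axes, zero at the start; "ft_torque": the same for the moment, N m; "opening": finger opening in m.
Only numpy, scipy, OpenCV 4.12 (cv2) and the standard library are available. Lean on these libraries where they do the work, as an engineer would, in place of code of your own. Each camera call takes 0.05 s, during which the arm holds its last target.

### The job

Measure the big round specimen mount: stand it upright in the middle of the lab jack's platform, then swing the dial-gauge arm over it, fully round to its stop. Raise the jack with its knob just until the mount touches the plunger and the gauge needle stands within the dark arc of the dial, never driving the plunger to the end of its travel; then, and not before, press the record button on the readout box and let it go. Leave everything standing so, gauge still reading, and do not disturb the other mounts, the bottle, the jar, the petri dish or the forceps.

Things in the scene. Friction and masses are not known exactly. Their poses are not given: they have to be found in the camera images.
- mount: The mount to measure: the largest of three white resin pucks with a bright metal square cast in the top. A plain cylinder 42 mm across and 34 mm high, about 90 g. Origin at the centre of its underside, z up.
- mount_small: Bystander: a smaller round white puck, 30 mm across and 22 mm high. Origin at the centre of its underside.
- mount_square: Bystander: a square white block 36 x 36 x 28 mm high. Origin at the centre of its underside.
- stand: The measuring stand, fixed: a grey base plate 170 x 410 x 12 mm carrying the scissor lab jack, the knob's gearbox and the gauge column. Origin on the table below the centre of the jack's platform (the plate's middle is at x -5, y 10 mm). At stand yaw 0 its x points away from the robot and y to the robot's left. The knob's axis is 140 mm from the origin along -y, the gauge column 170 mm along +y.
- platform_top (a point): Centre of the top face of the jack's square metal platform, 100 x 100 mm, 8 mm thick. With the knob at 0 it is 85 mm above the table; it rises 4 mm for each radian of knob turn, 30 mm in all, and stays at the height it is left at.
- knob_grip (a point): Point on the vertical axis of the jack's black knob, 86 mm above the table, at the height to grip. The knob is a bar 46 mm long, 14 mm thick and 34 mm high (its top 97 mm above the table) on a disc 42 mm across, on top of a grey gearbox whose top is 52 mm above the table (disc top 63 mm). This point turns with the knob: its x axis lies along the bar.
- jack_knob (a joint): Turn of the jack's knob in radians, 0 to 7.5; grows clockwise seen from above, and that raises the platform. At 0 the bar lies along the stand's x axis. Light friction (0.08 N m) holds it wherever it is left.
- swing_handle (a point): On the gauge arm's handle, an upright black post 16 mm in diameter standing on the arm, at the height to grip: the post's top is 21 mm above this point, the arm's top face 31 mm below it. It is 100 mm from the arm's pivot.
- swing_pivot (a point): On the vertical pivot axis of the gauge arm (the column), at the same height as the handle point.
- probe_arm (a joint): Swing of the gauge arm in radians about its vertical pivot, growing counter-clockwise seen from above. At 0 the arm points along the stand's -x (to the robot); at 1.571, its stop, it points along the stand's -y with the plunger over the middle of the platform. It moves with light friction (0.1 N m) and stays where it is left.
- dial (a point): Centre of the dial's face, 58 mm across, at the arm's free end 170 mm from the pivot. With the arm at its stop the face looks along the stand's +x. The needle points straight up at rest and turns clockwise 0.5 rad for each mm the plunger is lifted; the dark arc spans 0.3 to 1.6 rad.
- plunger_tip (a point): Lowest point of the gauge's plunger, a steel pin 6 mm thick with a ball end that sticks down 22 mm from a 14 mm barrel below the dial. It moves up with the plunger.
- plunger (a joint): Lift of the sprung plunger in m, 0 hanging free, 0.010 at the end of its travel. A soft spring: 0.8 N to start, about 1.1 N at 3 mm. The dial's dark arc is 0.0006 to 0.0032.
- record (a joint): Travel of the record button in m, 0 up, 0.006 fully down; springs back, 4 N to press fully.
- record_top (a point): Centre of the top of the record button, 26 mm in diameter, on the grey readout box (130 x 100 x 45 mm, with a screen in its top behind the button). The button is pressed straight down.
- reagent: Bystander: a bottle with a blue cap, 68 mm across and 150 mm tall.
- jar: Bystander: a brown jar with a white cap, 60 mm across and 75 mm tall.
- petri: Bystander: a closed petri dish 90 mm across and 14 mm high.
- forceps: Bystander: steel forceps about 125 mm long lying on the table.
Mind the look-alikes: they are no part of the job. What is shaped like the mount but purple is not meant. What is shaped like the part that bears record but yellow is not meant.

How it is judged:
By the outcome, as a careful person would: the job done as asked, in the order asked, and still so for the second after the job is handed in, with the robot touching nothing.
It also fails if it takes over 72 s, if anything falls off the work surface, if the arm or the gripper's body presses on something with over 40 N, if the wrist force passes 120 N, or if a joint passes its speed limit or range.

## Working session

There is one attempt and no reset: what is moved stays moved. The work goes in short steps, Python scripts to look and compute and a tool call to move; the robot and the scene stay as the last step left them, time stands still between calls to the robot, and variables do not carry over. Pictures are saved under pics/ and viewed, and the job is handed in when it is done.

Besides the shell and the picture viewer there is one more tool, called after "Call:" by a JSON object that holds its "op" and its "data". step_arm: Moves the arm, as the interface text tells. Its arguments: {"type":"object","properties":{"plan":{"type":"array"},"grip":{"type":"number"},"grip_force":{"type":"number"}},"required":["plan"]}

```bash
ls; mkdir -p pics
python3 - <<'E'
from cell import manip, viewer
import cv2,numpy as np
for n in ["scene","top","wrist"]:
    p=viewer.get_image(n); cv2.imwrite(f"pics/{n}0.png",p["pixels"]); print(n,p["camera_matrix"].tolist(),np.round(p["R"],3).tolist(),np.round(p["t"],3).tolist())
print(manip.observe(), manip.pinch_z)
E
```

```text
pics
scene [[481.20200726584727, 0.0, 316.84526073316346], [0.0, 481.20200726584727, 195.17732216106873], [0.0, 0.0, 1.0]] [[0.437, 0.899, -0.001], [0.741, -0.361, -0.566], [-0.51, 0.247, -0.824]] [-0.307, -0.27, 2.092]
top [[471.23729443537934, 0.0, 316.63437429707153], [0.0, 471.23729443537934, 209.3778923213327], [0.0, 0.0, 1.0]] [[0.026, -1.0, 0.015], [-0.986, -0.028, -0.166], [0.167, -0.011, -0.986]] [0.079, 0.573, 1.378]
wrist [[309.70691628693146, 0.0, 315.88872089547806], [0.0, 309.70691628693146, 203.71565746179883], [0.0, 0.0, 1.0]] [[0.323, 0.946, -0.001], [0.909, -0.31, 0.278], [0.262, -0.091, -0.961]] [-0.573, -0.034, 0.378]
{'t': 0.15, 'joint_positions': array([ 1.12095225e+00,  2.76460853e-01,  1.50584384e+00,  1.91736813e-05,
        1.36072148e+00, -1.21002333e-01]), 'joint_velocities': array([ 7.28370424e-04, -1.54611221e-03, -3.88973958e-03, -1.57799929e-03,
        1.62647416e-03,  1.16733497e-05]), 'joint_efforts': array([ 1.08502514e-03, -4.17143834e+01, -2.46032667e+01, -3.12652382e-04,
        7.64091674e-03,  1.20839121e-05]), 'eef_pos': array([0.18550156, 0.54379161, 0.20383151]), 'ee_rot': array([ 2.55454704e+00,  1.82747796e+00, -1.98983200e-03]), 'force': array([ 0.40215306, -0.08018404,  0.51528799]), 'ft_torque': array([-0.01750873, -0.01761455, -0.01683933]), 'opening': 0.08579203679460902} -0.0187
```

View pics/scene0.png

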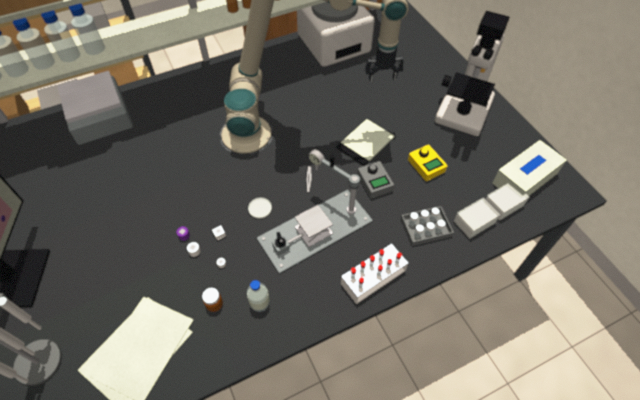

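View pics/top0.png

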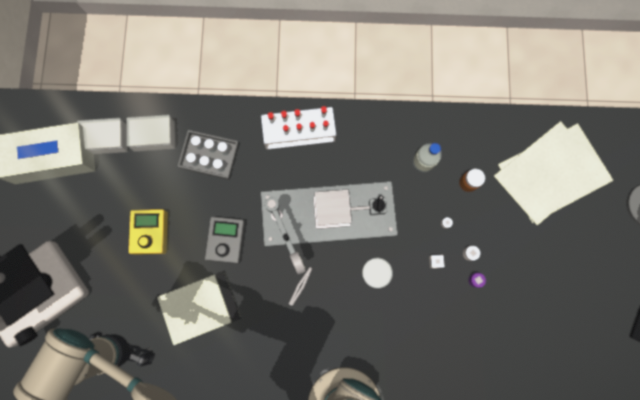

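View pics/wrist0.png

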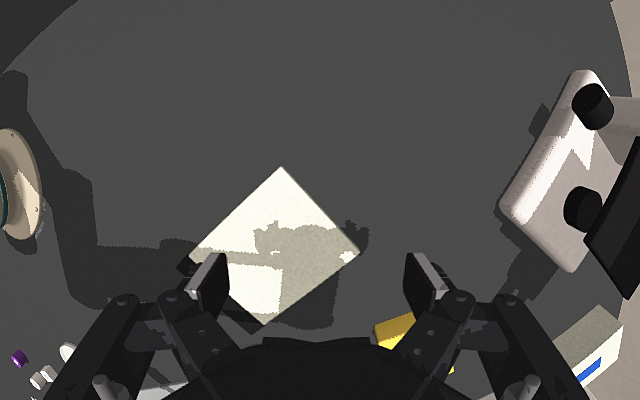

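```bash
cat > h.py <<'E'
from cell import manip, viewer
import cv2,numpy as np
from scipy.spatial.transform import Rotation as Rn
def ray(p,uv,name):
    K=p["camera_matrix"];x=(uv[0]-K[0,2])/K[0,0];y=(uv[1]-K[1,2])/K[1,1]
    if name=="wrist":
        r=np.hypot(x,y); d=np.array([x/r*np.sin(r),y/r*np.sin(r),np.cos(r)]) if r>0 else np.array([0,0,1.])
    else: d=np.array([x,y,1.])
    R=np.array(p["R"]);return -R.T@np.array(p["t"]), R.T@d
def atz(p,uv,name,z):
    c,d=ray(p,uv,name); return c+d*(z-c[2])/d[2]
def proj(p,X,name):
    K=p["camera_matrix"];c=np.array(p["R"])@np.array(X)+p["t"]
    if name=="wrist":
        s=np.hypot(c[0],c[1]);th=np.arctan2(s,c[2]);xy=c[:2]/max(s,1e-9)*th
    else: xy=c[:2]/c[2]
    return K[0,0]*xy+K[:2,2]
def tri(rs):
    A=np.zeros((3,3));b=np.zeros(3)
    for c,d in rs:
        d=d/np.linalg.norm(d);P=np.eye(3)-np.outer(d,d);A+=P;b+=P@c
    return np.linalg.solve(A,b)
def tool_delta(target_pos,target_R):
    """row from the current pose"""
    s=manip.observe();R0=Rn.from_rotvec(s["ee_rot"])
    dp=R0.inv().apply(np.array(target_pos)-s["eef_pos"])*1000
    return np.round(dp,1), np.round((R0.inv()*target_R).as_rotvec(degrees=True),1)
def down(yaw):
    """tool z down, tool x at angle yaw in world"""
    c,s=np.cos(yaw),np.sin(yaw)
    x=np.array([c,s,0]);z=np.array([0,0,-1.]);return Rn.from_matrix(np.array([x,np.cross(z,x),z]).T)
E
python3 - <<'E'
from h import *
P={n:viewer.get_image(n) for n in ["top","scene"]}
for q,z in [("mount",.034),("mount_small",.022),("mount_square",.028),("platform_top",.085),("knob_grip",.09),("swing_handle",.2),("dial",.2),("record",.05),("record_top",.05),("stand",.012),("reagent",.1),("jar",.07),("petri",.014),("forceps",.004)]:
    for n in P:
        for r in viewer.cut_out(P[n],q)[:3]:
            m=r["region"]; print(q,n,round(r["confidence"],2),np.round(r["at"],1),m.sum(),np.round(atz(P[n],r["at"],n,z),3))
top=P["top"]["pixels"]; cv2.imwrite("pics/tz.png",cv2.resize(top[170:310,250:500],(750,420),interpolation=cv2.INTER_CUBIC))
cv2.imwrite("pics/sz.png",cv2.resize(P["scene"]["pixels"][130:320,170:440],(800,563),interpolation=cv2.INTER_CUBIC))
print(manip.observe()["t"])
E
```

```text
mount top 0.73 [471.4 256. ] 214 [ 0.443 -0.376  0.034]
mount top 0.53 [475.3 276.9] 179 [ 0.381 -0.386  0.034]
mount scene 0.59 [193. 249.] 141 [ 0.466 -0.381  0.034]
mount_small top 0.53 [446.1 221.9] 52 [ 0.547 -0.305  0.022]
mount_small scene 0.41 [219.8 262.7] 75 [ 0.554 -0.313  0.022]
mount_square top 0.66 [435.  260.8] 183 [ 0.426 -0.267  0.028]
platform_top top 0.83 [331.6 207.4] 1159 [0.571 0.051 0.085]
platform_top top 0.41 [377.7 203.9] 181 [ 0.586 -0.085  0.085]
platform_top scene 0.78 [313.1 221.8] 635 [0.581 0.044 0.085]
knob_grip top 0.64 [379.1 206. ] 203 [ 0.579 -0.088  0.09 ]
knob_grip top 0.64 [287.  235.8] 623 [0.483 0.179 0.09 ]
knob_grip scene 0.53 [276.1 242.5] 126 [ 0.603 -0.11   0.09 ]
swing_handle top 0.84 [283.3 237.7] 569 [0.466 0.183 0.2  ]
swing_handle top 0.66 [378.6 200.9] 168 [ 0.573 -0.071  0.2  ]
swing_handle scene 0.84 [327.8 166.1] 415 [0.456 0.164 0.2  ]
dial scene 0.9 [328.2 165. ] 424 [0.452 0.167 0.2  ]
record top 0.57 [143.2 239.7] 77 [0.464 0.607 0.05 ]
record top 0.5 [330.3 214.7] 6836 [0.555 0.053 0.05 ]
record top 0.45 [223.2 250.3] 60 [0
[... 447 characters left out ...]
39 [ 0.764 -0.247  0.1  ]
jar top 0.58 [471.  178.9] 427 [ 0.673 -0.369  0.07 ]
jar top 0.48 [300.5 285.7] 170 [0.341 0.136 0.07 ]
jar scene 0.65 [211.8 298.8] 381 [ 0.694 -0.381  0.07 ]
petri top 0.97 [376.7 273.2] 687 [ 0.385 -0.093  0.014]
petri top 0.38 [428.1 156.5] 615 [ 0.756 -0.254  0.014]
petri top 0.24 [472.7 179.7] 429 [ 0.685 -0.394  0.014]
petri scene 0.82 [261.3 209.4] 405 [ 0.404 -0.093  0.014]
petri scene 0.68 [327.6 162.8] 431 [0.312 0.239 0.014]
forceps top 0.74 [300.7 285.5] 179 [0.342 0.136 0.004]
forceps top 0.62 [376.  203.2] 174 [ 0.603 -0.091  0.004]
forceps scene 0.6 [275.9 240.8] 106 [ 0.55  -0.095  0.004]
forceps scene 0.51 [308.  179.3] 92 [0.346 0.133 0.004]
1.65
```

```bash
ls pics
```

```text
scene0.png
sz.png
top0.png
tz.png
wrist0.png
```

View pics/tz.png

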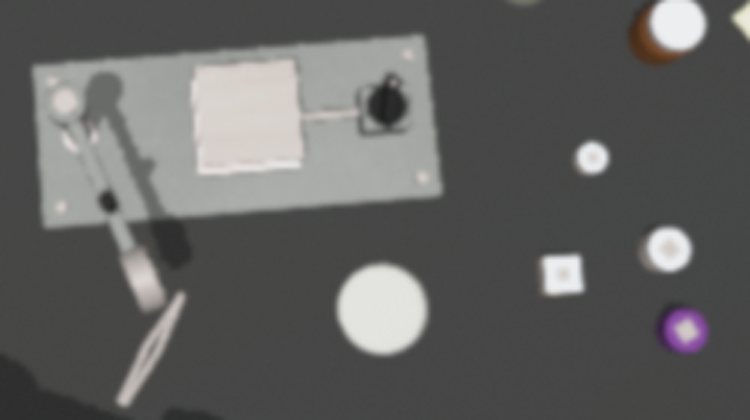

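View pics/sz.png

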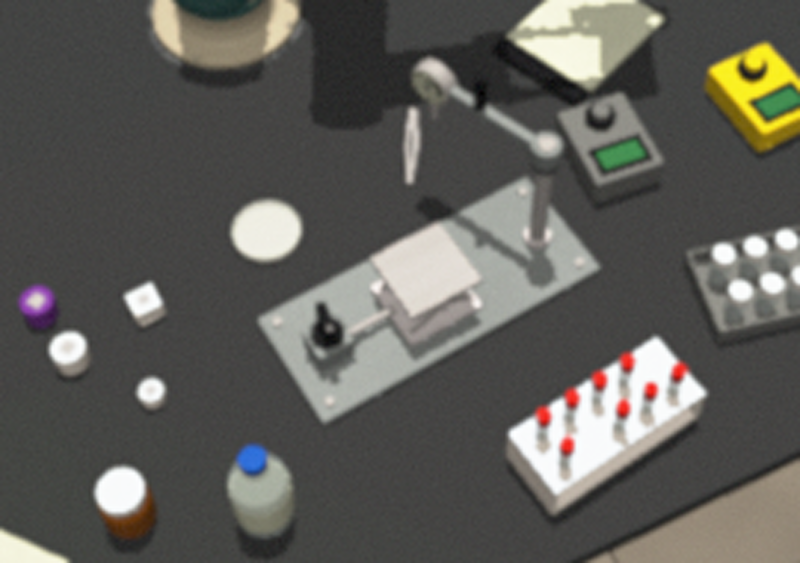

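Run:
```python
from h import *
p=viewer.get_image("top");ps=viewer.get_image("scene")
off=lambda u,v:(250+u/3-1/3.,170+v/3-1/3.)
cs=[atz(p,off(*c),"top",.012)[:2] for c in [(32,65),(425,35),(442,196),(43,228)]]
print(np.round(cs,4)); c=np.mean(cs,0); print("mid",c)
y=cs[0]-cs[1]+cs[3]-cs[2]; yaw=np.arctan2(-y[0],y[1]);print("yaw",yaw, [np.linalg.norm(cs[i]-cs[(i+1)%4]) for i in range(4)])
soff=lambda u,v:(170+u*270/800,130+v*190/563)
cs2=[atz(ps,soff(*q),"scene",.012)[:2] for q in [(600,266),(325,422),(258,320),(535,178)]]
print(np.round(cs2,4),np.mean(cs2,0)); y2=cs2[0]-cs2[1]+cs2[3]-cs2[2];print("yaw2",np.arctan2(-y2[0],y2[1]))
R=lambda a:np.array([[np.cos(a),-np.sin(a)],[np.sin(a),np.cos(a)]])
o=c-R(yaw)@[-.005,.010];print("origin",o,"o2",np.mean(cs2,0)-R(yaw)@[-.005,.010])
print("plat top corners",np.round([atz(p,off(*q),"top",.085)[:2] for q in [(196,67),(297,60),(302,160),(199,166)]],4))
print("mount top", atz(p,off(669,249),"top",.034),atz(ps,soff(70,345),"scene",.034))
print("button",[tri([ray(p,off(*a),"top"),ray(ps,soff(*b),"scene")]) for a,b in [((-82,240),(600,113))]])
print("pivot/handle/dial tri",tri([ray(p,off(66,103),"top"),ray(ps,soff(547,143),"scene")]))
print(tri([ray(p,off(110,201),"top"),ray(ps,soff(481,95),"scene")]))
print(tri([ray(p,off(143,280),"top"),ray(ps,soff(433,80),"scene")]))
print("knob",tri([ray(p,off(393,82),"top"),ray(ps,soff(323,313),"scene")]))
for n,pp in (("top",p),("scene",ps)):
  for z in (.012,):print(n,proj(pp,[*o,z],n))
cv2.imwrite("pics/tz2.png",cv2.resize(p["pixels"][200:280,100:260],(800,400),interpolation=cv2.INTER_CUBIC))
```

```text
[[ 0.6284  0.271 ]
 [ 0.6724 -0.1379]
 [ 0.5035 -0.1553]
 [ 0.4594  0.2521]]
mid [0.56590588 0.05747309]
yaw 0.10754558000298123 [np.float64(0.4112724917661965), np.float64(0.16978630384470683), np.float64(0.40977001561637993), np.float64(0.17002179911676865)]
[[ 0.6311  0.2693]
 [ 0.6774 -0.1344]
 [ 0.5127 -0.1543]
 [ 0.4731  0.2596]] [0.5735362  0.06004388]
yaw2 0.10463492689681018
origin [0.57195038 0.04806756] o2 [0.57958069 0.05063835]
plat top corners [[ 0.6161  0.1012]
 [ 0.6261  0.0015]
 [ 0.5264 -0.0048]
 [ 0.5177  0.0957]]
mount top [ 0.45360335 -0.38031396  0.034     ] [ 0.45717767 -0.37603238  0.034     ]
button [array([0.44106226, 0.37182637, 0.05259591])]
pivot/handle/dial tri [0.55403121 0.21795789 0.2133112 ]
[0.46594196 0.17478942 0.22863778]
[0.39962772 0.14386894 0.20044312]
knob [ 0.59888529 -0.09186804  0.1177655 ]
top [331.48303925 211.21513776]
scene [313.23570688 229.73958639]
```

View pics/tz2.png

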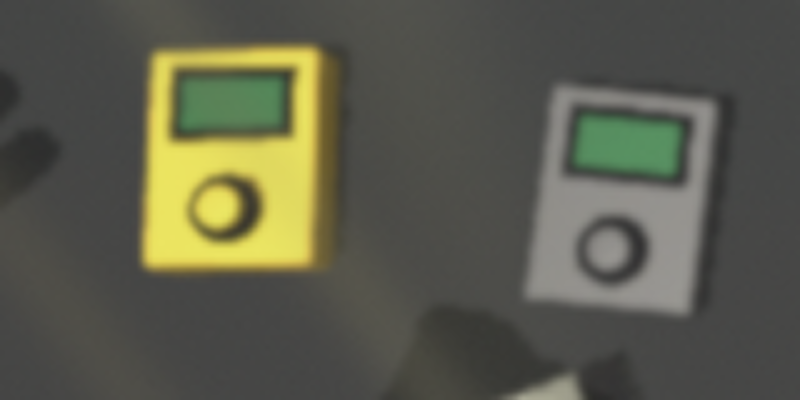

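Run:
```python
from h import *
p=viewer.get_image("wrist");s=manip.observe();R0=Rn.from_rotvec(s["ee_rot"])
c=-np.array(p["R"]).T@p["t"];print("cam in tool",R0.inv().apply(c-s["eef_pos"]),"axis in tool",R0.inv().apply(p["R"][2]),"right",R0.inv().apply(p["R"][0]))
for P in [(.31,.1,.36),(.452,-.379,.30),(.452,-.379,.17)]: print(tool_delta(P,down(np.pi/2)))
```

```text
cam in tool [-0.00114131 -0.07185949 -0.16792678] axis in tool [1.20528446e-04 2.77915706e-01 9.60605458e-01] right [ 9.99999857e-01  4.67421118e-04 -2.60702348e-04]
(array([-380.3,  261.1, -155.5]), array([  0. ,  -0. , -18.8]))
(array([-787.8,  550.2,  -95.5]), array([  0. ,  -0. , -18.8]))
(array([-787.8,  550.2,   34.5]), array([  0. ,  -0. , -18.8]))
```

Call:
{"op": "step_arm", "data": {"plan": [[[-380, 261, -155, 0, 0, -19], [-380, 261, -155, 0, 0, -19], [-380, 261, -155, 0, 0, -19], [-380, 261, -155, 0, 0, -19], [-380, 261, -155, 0, 0, -19], [-380, 261, -155, 0, 0, -19], [-380, 261, -155, 0, 0, -19], [-380, 261, -155, 0, 0, -19], [-788, 550, -95, 0, 0, -19], [-788, 550, -95, 0, 0, -19], [-788, 550, -95, 0, 0, -19], [-788, 550, -95, 0, 0, -19]]], "grip": 100}}

```text
t: 3.3
eef_pos: [0.3806, -0.1398, 0.3298]
ee_rot: [2.218, 2.223, 0.002]
force: [2.0, 1.9, -0.2]
opening: 0.0856
```

Run:
```python
from h import *
for P in [(.453,-.379,.16)]: print(tool_delta(P,down(np.pi/2)))
```

```text
(array([-239.3,   71.7,  170. ]), array([0.1, 0. , 0.1]))
```

Call:
{"op": "step_arm", "data": {"plan": [[[-239, 72, 100, 0, 0, 0], [-239, 72, 170, 0, 0, 0], [-239, 72, 170, 0, 0, 0], [-239, 72, 170, 0, 0, 0], [-239, 72, 170, 0, 0, 0], [-239, 72, 170, 0, 0, 0]]]}}

```text
t: 4.05
eef_pos: [0.4524, -0.3803, 0.156]
ee_rot: [-2.219, -2.218, -0.001]
force: [-0.0, 0.7, 0.3]
opening: 0.0855
```

Run:
```python
from h import *
p=viewer.get_image("wrist");s=manip.observe();print(s["eef_pos"],s["joint_positions"])
cv2.imwrite("pics/w1.png",p["pixels"])
for r in viewer.cut_out(p,"mount"): 
  m=r["region"];ys,xs=np.nonzero(m);print(r["confidence"],r["at"],m.sum(),xs.min(),xs.max(),ys.min(),ys.max(),atz(p,r["at"],"wrist",.034))
print(proj(p,(.453,-.379,.034),"wrist"),tool_delta((.453,-.379,.002),down(np.pi/2)))
```

```text
[ 0.4526303  -0.37901026  0.15793074] [-8.15821777e-01  3.29242351e-01  1.54494579e+00  1.39451289e-03
  1.27051806e+00 -2.38734285e+00]
0.88 [299.9, 107.9] 1501 280 323 87 129 [ 0.37176979 -0.39512539  0.034     ]
0.63 [316.7, 187.0] 1559 297 337 166 213 [ 0.44707732 -0.37967058  0.034     ]
[317.39723165 192.97997746] (array([-8.000e-01, -1.000e-01,  1.575e+02]), array([ 0. , -0.1,  0.1]))
```

View pics/w1.png

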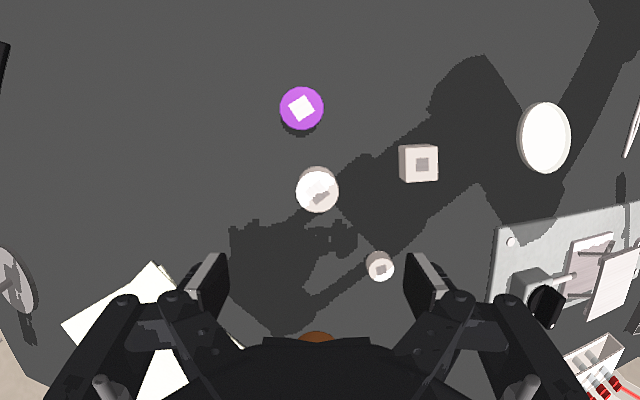

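Call:
{"op": "step_arm", "data": {"plan": [[[0, 0, 60, 0, 0, 0], [0, 0, 110, 0, 0, 0], [0, 0, 145, 0, 0, 0], [0, 0, 156, 0, 0, 0], [0, 0, 156, 0, 0, 0]]]}}

```text
t: 4.78
eef_pos: [0.4537, -0.378, 0.0047]
ee_rot: [2.219, 2.223, 0.003]
force: [0.2, -0.3, -0.1]
opening: 0.0853
```

Call:
{"op": "step_arm", "data": {"plan": [[[0, 0, 0, 0, 0, 0], [0, 0, 0, 0, 0, 0], [0, 0, 0, 0, 0, 0], [0, 0, 0, 0, 0, 0], [0, 0, 0, 0, 0, 0], [0, 0, 0, 0, 0, 0], [0, 0, 0, 0, 0, 0]]], "grip": 30, "grip_force": 30}}

```text
t: 5.65
eef_pos: [0.4549, -0.3788, 0.0071]
ee_rot: [2.217, 2.22, 0.004]
force: [0.1, 1.6, 9.4]
opening: 0.0258
```

Run:
```python
from h import *
p=viewer.get_image("wrist");s=manip.observe();print(s["eef_pos"],s["opening"],s["force"])
cv2.imwrite("pics/w2.png",p["pixels"])
```

```text
[ 0.45494155 -0.37881699  0.00708171] 0.02550161602260814 [ 0.05337539  3.14712384 10.48430102]
```

View pics/w2.png

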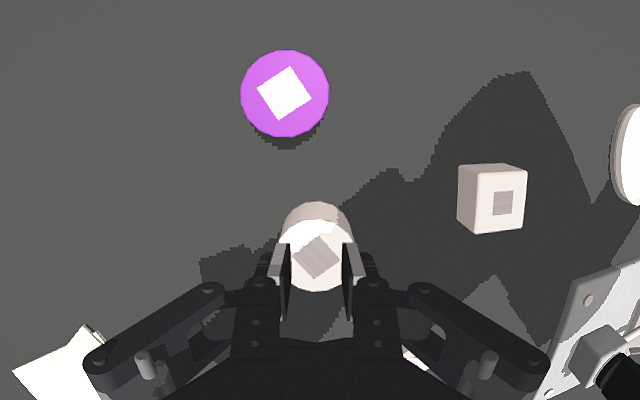

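Run:
```python
from h import *
p=viewer.get_image("wrist");s=manip.observe()
for z in (.034,.04): print(atz(p,(317,256),"wrist",z),atz(p,(281,256),"wrist",z),atz(p,(352,256),"wrist",z),atz(p,(317,222),"wrist",z),atz(p,(317,291),"wrist",z))
print("bottom edge",atz(p,(317,202),"wrist",.0))
print(proj(p,s["eef_pos"],"wrist"),proj(p,s["eef_pos"]+[0,0,.0187],"wrist"),s["force"],s["opening"])
cv2.imwrite("pics/w2z.png",cv2.resize(p["pixels"][180:330,220:420],(800,600),interpolation=cv2.INTER_CUBIC))
```

```text
[ 0.45085704 -0.37886651  0.034     ] [ 0.45101117 -0.39706832  0.034     ] [ 0.45096138 -0.36116396  0.034     ] [ 0.43261999 -0.37890993  0.034     ] [ 0.4718119  -0.37881162  0.034     ]
[ 0.44792062 -0.37888719  0.04      ] [ 0.44806818 -0.39631271  0.04      ] [ 0.44802051 -0.36193964  0.04      ] [ 0.43046137 -0.37892876  0.04      ] [ 0.46798178 -0.37883464  0.04      ]
bottom edge [ 0.43238389 -0.37883048  0.        ]
[317.02024565 242.20564046] [317.10122814 256.15241179] [-0.21664941  1.96115545  9.73141566] 0.02560234805558225
```

View pics/w2z.png

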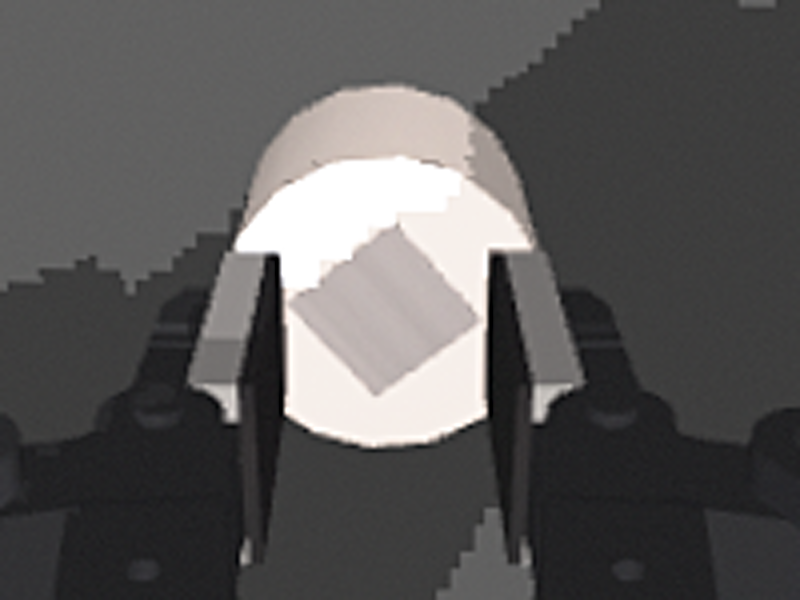

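Run:
```python
from h import *
p=viewer.get_image("wrist");s=manip.observe()
for z in (.007,.012,.02,.034,.045):
  for dx in (-.011,.011): print(z,dx,proj(p,[s["eef_pos"][0]+dx,-.379-.0128,z],"wrist"),proj(p,[s["eef_pos"][0]+dx,-.379+.0128,z],"wrist"))
print(s["ft_torque"])
```

```text
0.007 -0.011 [294.5324154  224.58474488] [338.84265536 224.6421503 ]
0.007 0.011 [295.39488989 258.68961881] [337.83200601 258.74007555]
0.012 -0.011 [293.94521127 227.65973525] [339.45379146 227.71808765]
0.012 0.011 [294.87256844 262.46593874] [338.37222997 262.51687849]
0.02 -0.011 [292.94026523 232.93674387] [340.49953979 232.99656474]
0.02 0.011 [293.98528834 268.90263735] [339.28971977 268.9542341 ]
0.034 -0.011 [290.95975718 243.39057726] [342.55987322 243.45268634]
0.034 0.011 [292.26163461 281.4865996 ] [341.07131801 281.53884922]
0.045 -0.011 [289.16892314 252.90623731] [344.42219811 252.96965836]
0.045 0.011 [290.73216936 292.74350175] [342.65135582 292.79559191]
[ 0.36945941  0.00885254 -0.00975482]
```

Run:
```python
from h import *
p=viewer.get_image("wrist");s=manip.observe()
R=Rn.from_rotvec(s["ee_rot"]);e=s["eef_pos"]
for d in (0,.013,.02,.03,.04,.05):
  print(d,[np.round(proj(p,e+R.apply([sx*.0428,sy*.011,-d]),"wrist")) for sx in (-1,1) for sy in (-1,1)],[np.round(proj(p,e+R.apply([sx*.0128,sy*.011,-d]),"wrist")) for sx in (-1,1) for sy in (-1,1)])
i=cv2.imread("pics/w1.png");cv2.imwrite("pics/w1z.png",cv2.resize(i[200:350,160:480],(800,375),interpolation=cv2.INTER_CUBIC))
```

```text
0 [array([244., 224.]), array([247., 258.]), array([390., 224.]), array([387., 258.])] [array([295., 225.]), array([296., 259.]), array([339., 225.]), array([338., 259.])]
0.013 [array([239., 232.]), array([243., 268.]), array([395., 232.]), array([392., 268.])] [array([293., 233.]), array([294., 269.]), array([341., 233.]), array([340., 269.])]
0.02 [array([236., 237.]), array([240., 274.]), array([398., 237.]), array([394., 274.])] [array([292., 238.]), array([294., 275.]), array([342., 238.]), array([341., 275.])]
0.03 [array([231., 245.]), array([236., 283.]), array([403., 245.]), array([398., 283.])] [array([291., 246.]), array([292., 284.]), array([344., 246.]), array([342., 284.])]
0.04 [array([226., 253.]), array([231., 293.]), array([408., 253.]), array([403., 293.])] [array([289., 254.]), array([291., 295.]), array([345., 254.]), array([344., 295.])]
0.05 [array([220., 263.]), array([226., 304.]), array([414., 263.]), array([408., 304.])] [array([288., 265.]), array([289., 306.]), array([347., 264.]), array([345., 306.])]
```

View pics/w1z.png

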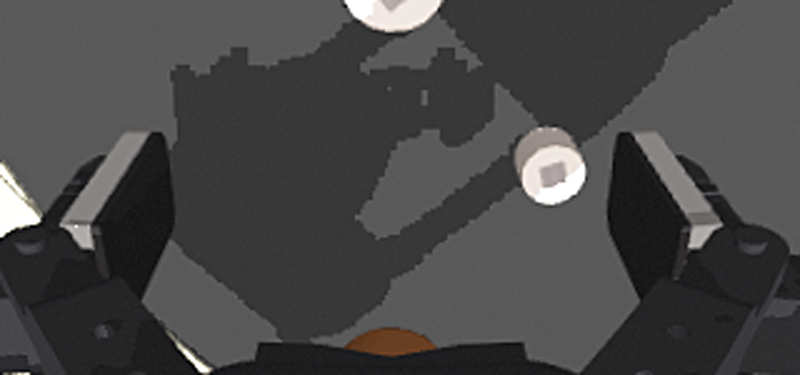

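Call:
{"op": "step_arm", "data": {"plan": [[[0, 0, -15, 0, 0, 0], [0, 0, -15, 0, 0, 0]]]}}

```text
t: 6.1
eef_pos: [0.456, -0.38, 0.024]
ee_rot: [2.214, 2.217, 0.003]
force: [-0.2, -0.4, -0.1]
opening: 0.0258
```

Call:
{"op": "step_arm", "data": {"plan": [[[0, 0, 0, 0, 0, 0], [0, 0, 0, 0, 0, 0], [0, 0, 0, 0, 0, 0], [0, 0, 0, 0, 0, 0]]], "grip": 100}}

```text
t: 6.6
eef_pos: [0.4558, -0.3799, 0.0236]
ee_rot: [2.214, 2.218, 0.003]
force: [-0.1, 0.8, 0.1]
opening: 0.0849
```

Run:
```python
from h import *
p=viewer.get_image("wrist");s=manip.observe();print(s["eef_pos"],s["opening"],s["force"])
cv2.imwrite("pics/w3.png",p["pixels"])
```

```text
[ 0.45584753 -0.37989748  0.02369599] 0.08542908082361456 [ 0.1767848  -0.38293456 -0.06088004]
```

View pics/w3.png

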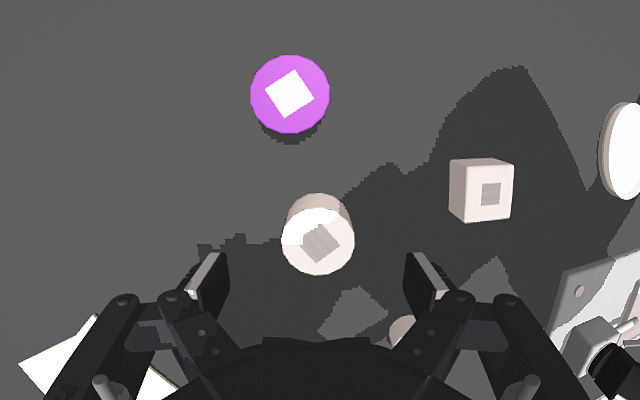

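Call:
{"op": "step_arm", "data": {"plan": [[[0, -3, 15, 0, 0, 0], [0, -3, 25, 0, 0, 0], [0, -3, 32, 0, 0, 0], [0, -3, 32, 0, 0, 0]]]}}

```text
t: 7.15
eef_pos: [0.4526, -0.3796, -0.0093]
ee_rot: [2.216, 2.219, 0.003]
force: [0.3, 0.1, 0.4]
opening: 0.0854
```

Run:
```python
from h import *
p=viewer.get_image("wrist");s=manip.observe();print(s["eef_pos"],s["opening"],s["force"])
cv2.imwrite("pics/w4.png",p["pixels"])
```

```text
[ 0.45297047 -0.37993778 -0.00876666] 0.08547674221914621 [-0.0034872  -0.24813236  0.38005353]
```

View pics/w4.png

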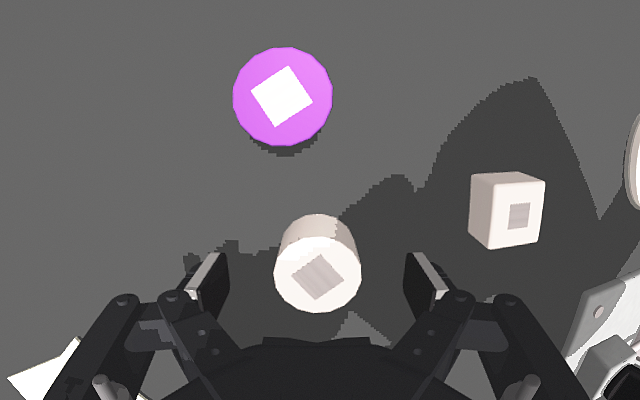

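Call:
{"op": "step_arm", "data": {"plan": [[[0, -1, 6, 0, 0, 0], [0, -1, 11, 0, 0, 0], [0, -1, 11, 0, 0, 0]]]}}

```text
t: 7.58
eef_pos: [0.4517, -0.3797, -0.0202]
ee_rot: [2.215, 2.219, 0.003]
force: [0.4, 0.4, 0.2]
opening: 0.0853
```

Call:
{"op": "step_arm", "data": {"plan": [[[0, 0, 0, 0, 0, 0], [0, 0, 0, 0, 0, 0], [0, 0, 0, 0, 0, 0], [0, 0, 0, 0, 0, 0], [0, 0, 0, 0, 0, 0]]], "grip": 30, "grip_force": 30}}

```text
t: 8.2
eef_pos: [0.452, -0.3799, -0.0199]
ee_rot: [2.215, 2.218, 0.003]
force: [-0.4, 0.1, 3.7]
opening: 0.0414
```

Run:
```python
from h import *
p=viewer.get_image("wrist");s=manip.observe();print(s["eef_pos"],s["opening"],s["force"])
cv2.imwrite("pics/w5.png",p["pixels"])
```

```text
[ 0.45199768 -0.37989657 -0.0198758 ] 0.04155147415406572 [ 0.64803362 -0.36834963  3.04416581]
```

View pics/w5.png

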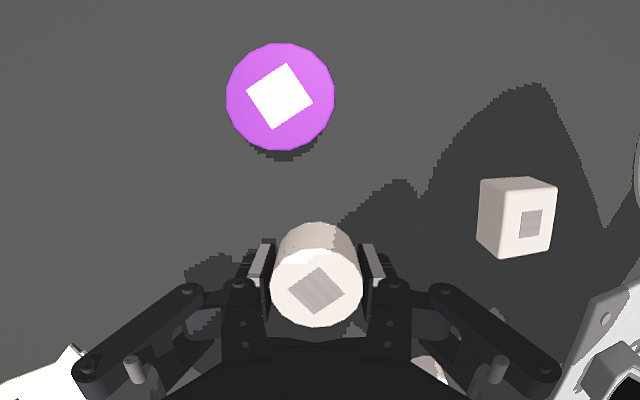

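Run:
```python
from h import *
p=viewer.get_image("wrist");s=manip.observe()
print(atz(p,(316.5,286),"wrist",.034))
c=cv2.imread("pics/w5.png")[210:340,250:390];cv2.imwrite("pics/w5z.png",cv2.resize(c,(646,600),interpolation=cv2.INTER_CUBIC))
for P in [(.46,-.33,.15),(.572,.0482,.15),(.572,.0482,.067)]: print(tool_delta(P,down(np.pi/2+.106)))
```

```text
[ 0.44898296 -0.38012717  0.034     ]
(array([  49.3,    9.2, -170. ]), array([ 0.4,  0.2, -6. ]))
(array([ 427.3,  121.7, -170.5]), array([ 0.4,  0.2, -6. ]))
(array([427.6, 121.2, -87.6]), array([ 0.4,  0.2, -6. ]))
```

View pics/w5z.png

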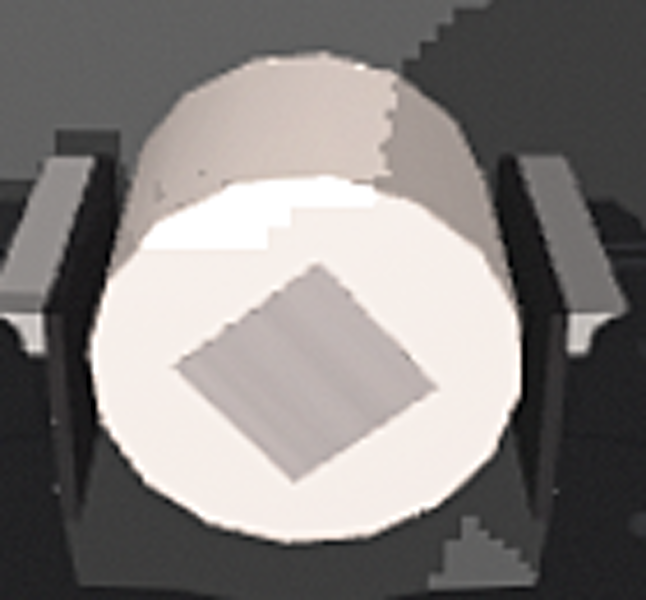

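Call:
{"op": "step_arm", "data": {"plan": [[[0, 0, -15, 0, 0, 0], [0, 0, -60, 0, 0, 0], [10, 5, -110, 0, 0, -2], [50, 15, -150, 0, 0, -6], [100, 30, -170, 0, 0, -6], [155, 45, -170, 0, 0, -6], [210, 62, -170, 0, 0, -6], [265, 78, -170, 0, 0, -6], [320, 95, -170, 0, 0, -6], [375, 110, -170, 0, 0, -6], [427, 123, -170, 0, 0, -6], [427, 123, -170, 0, 0, -6]]]}}

```text
t: 9.8
eef_pos: [0.5735, 0.0516, 0.1498]
ee_rot: [2.09, 2.337, 0.005]
force: [-0.3, -1.5, -0.5]
opening: 0.0413
```

Run:
```python
from h import *
p=viewer.get_image("wrist");s=manip.observe();print(s["eef_pos"],s["opening"],s["force"])
cv2.imwrite("pics/w6.png",p["pixels"])
for P in [(.574,.0482,.150),(.574,.0482,.067)]: print(tool_delta(P,down(np.pi/2+.106)))
```

```text
[0.57301249 0.04943147 0.14973917] 0.04098048006152127 [ 0.03229887  0.09197762 -1.16891191]
(array([-1.3,  0.8, -0.3]), array([0.3, 0.2, 0.2]))
(array([-1. ,  0.4, 82.7]), array([0.3, 0.2, 0.2]))
```

View pics/w6.png

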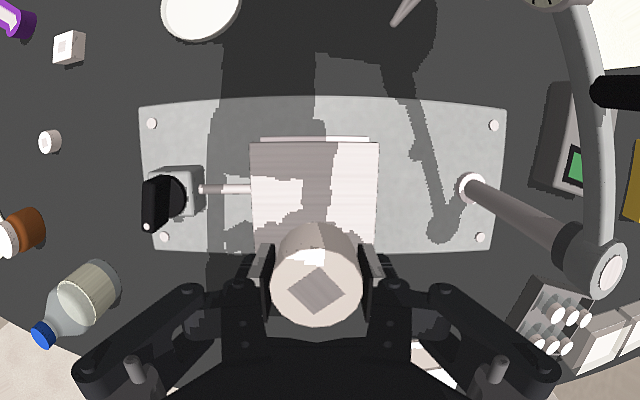

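Run:
```python
from h import *
p=viewer.get_image("wrist")
o=np.array([.572,.0482]);a=.106
ex=np.array([np.cos(a),np.sin(a)]);ey=np.array([-ex[1],ex[0]])
for sx,sy in [(-1,1),(-1,-1)]: print("plat",proj(p,[*(o+.05*sx*ex+.05*sy*ey),.085],"wrist"))
for x,y in [(-90,215),(-90,-195),(80,215),(80,-195)]: print("plate",proj(p,[*(o+x/1e3*ex+y/1e3*ey),.012],"wrist"))
print("inv",atz(p,(250,142),"wrist",.085),atz(p,(378,143),"wrist",.085))
```

```text
plat [381.48065421 145.14855368]
plat [249.90403375 144.67797929]
plate [509.65824555 111.15299554]
plate [137.34892982 107.84753456]
plate [490.90645413 252.80749753]
plate [154.21299347 252.09219602]
inv [ 0.52551268 -0.00689015  0.085     ] [0.51572762 0.08970915 0.085     ]
```

Call:
{"op": "step_arm", "data": {"plan": [[[-2, 0, 40, 0, 0, 0], [-2, 0, 70, 0, 0, 0], [-2, 0, 81, 0, 0, 0], [-2, 0, 83, 0, 0, 0], [-2, 0, 85, 0, 0, 0]]]}}

```text
t: 10.52
eef_pos: [0.5746, 0.0452, 0.0659]
ee_rot: [2.093, 2.331, 0.003]
force: [-1.0, -1.0, 7.4]
opening: 0.0408
```

Run:
```python
from h import *
p=viewer.get_image("wrist");s=manip.observe();print(s["eef_pos"],s["opening"],s["force"])
cv2.imwrite("pics/w7.png",p["pixels"])
```

```text
[0.57463447 0.04522272 0.06602098] 0.04084760174077512 [-0.20458612  0.23767206 -1.4074286 ]
```

View pics/w7.png

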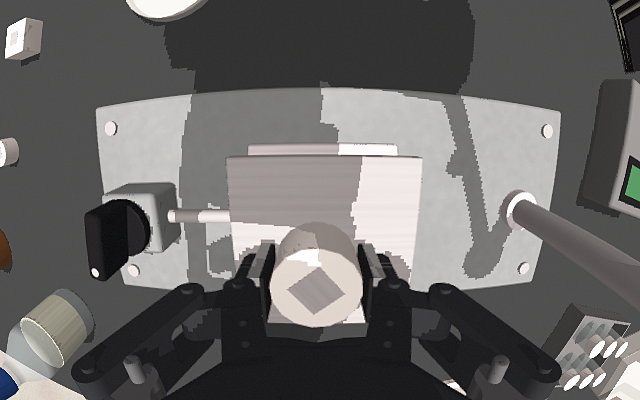

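Call:
{"op": "step_arm", "data": {"plan": [[[3, 0, -1, 0, 0, 0], [3, 0, 1, 0, 0, 0], [3, 0, 1.5, 0, 0, 0], [3, 0, 1.5, 0, 0, 0]]]}}

```text
t: 11.08
eef_pos: [0.5751, 0.0485, 0.0659]
ee_rot: [2.091, 2.33, 0.006]
force: [-1.3, 0.5, 6.4]
opening: 0.0413
```

Call:
{"op": "step_arm", "data": {"plan": [[[0, 0, 0, 0, 0, 0], [0, 0, 0, 0, 0, 0], [0, 0, 0, 0, 0, 0], [0, 0, 0, 0, 0, 0]]], "grip": 100}}

```text
t: 11.58
eef_pos: [0.575, 0.0485, 0.0657]
ee_rot: [2.091, 2.33, 0.006]
force: [-0.2, -0.4, 0.0]
opening: 0.0854
```

Run:
```python
from h import *
p=viewer.get_image("wrist");s=manip.observe();print(s["eef_pos"],s["opening"],s["force"])
cv2.imwrite("pics/w8.png",p["pixels"])
```

```text
[0.57501039 0.04851357 0.06570939] 0.08549482189741071 [-0.8103039  -0.54261868  0.21664037]
```

View pics/w8.png

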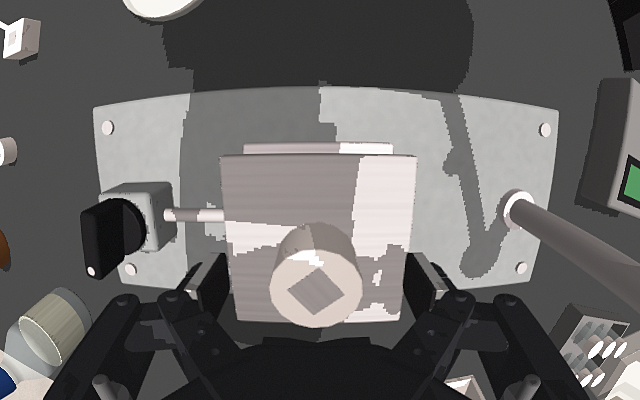

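Run:
```python
from h import *
p=viewer.get_image("wrist")
print("mount",atz(p,(316.5,290),"wrist",.119))
cs=np.array([atz(p,q,"wrist",.085) for q in [(219.5,157),(416,157),(405,320),(237,322)]]);print(cs[:, :2],cs.mean(0))
for P in [(.56,.05,.29)]:print(tool_delta(P,down(np.pi/2+.106)))
# handle
s=manip.observe()
```

```text
mount [0.57418703 0.04847231 0.119     ]
[[ 0.52684639 -0.00525729]
 [ 0.516252    0.09179462]
 [ 0.61383417  0.1072806 ]
 [ 0.62634467  0.00496806]] [0.57081931 0.0496965  0.085     ]
(array([   1.9,  -12.6, -224.4]), array([0.6, 0.3, 0.1]))
```

Run:
```python
from h import *
for P in [(.575,.0485,.30),(.466,.150,.32)]:print(tool_delta(P,down(2.63)))
```

```text
(array([  -1.3,    2.3, -234.2]), array([  0.4,   0.6, -54.5]))
(array([ 111.3,  -95. , -255.8]), array([  0.4,   0.6, -54.5]))
```

Call:
{"op": "step_arm", "data": {"plan": [[[0, 0, -20, 0, 0, 0], [0, 0, -70, 0, 0, 0], [0, 0, -130, 0, 0, 0], [0, 0, -190, 0, 0, 0], [0, 0, -235, 0, 0, -10], [30, -25, -250, 0, 0, -20], [60, -50, -255, 0, 0, -30], [90, -75, -255, 0, 0, -40], [111, -95, -255, 0, 0, -50], [111, -95, -255, 0, 0, -54], [111, -95, -255, 0, 0, -54]]]}}

```text
t: 13.05
eef_pos: [0.4657, 0.1499, 0.3193]
ee_rot: [0.806, 3.025, -0.002]
force: [-0.9, -0.3, 0.4]
opening: 0.0851
```

Run:
```python
from h import *
P={}
for n in ("wrist","top","scene"):
  p=viewer.get_image(n);P[n]=p
  cv2.imwrite(f"pics/{n}9.png",p["pixels"])
s=manip.observe();print(s["t"],s["eef_pos"],s["opening"],s["force"])
for r in viewer.cut_out(P["wrist"],"swing_handle"): 
  m=r["region"];ys,xs=np.nonzero(m);print(r["confidence"],r["at"],m.sum(),xs.min(),xs.max(),ys.min(),ys.max())
for z in (.19,.21,.23,.25): print(z,proj(P["wrist"],(.466,.175,z),"wrist"))
cv2.imwrite("pics/s9z.png",cv2.resize(P["scene"]["pixels"][130:260,250:400],(692,600),interpolation=cv2.INTER_CUBIC))
```

```text
13.2 [0.46621358 0.14951506 0.31907539] 0.08527396724339965 [-0.03657854  0.50692661  0.71011539]
0.62 [339.8, 204.3] 5078 260 403 123 306
0.19 [328.43327156 210.92034258]
0.21 [329.01399076 217.31263531]
0.23 [329.67083513 224.58849258]
0.25 [330.41886464 232.93464634]
```

View pics/wrist9.png

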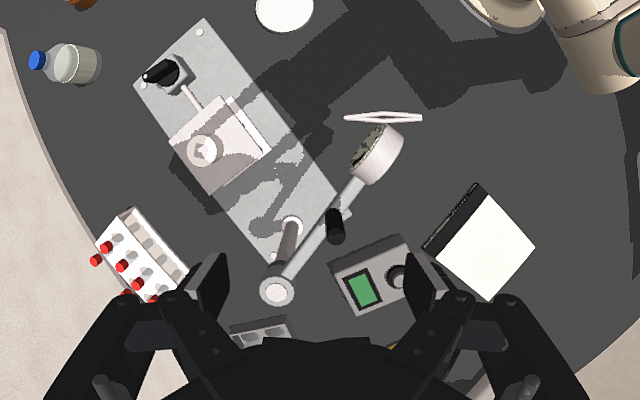

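View pics/s9z.png

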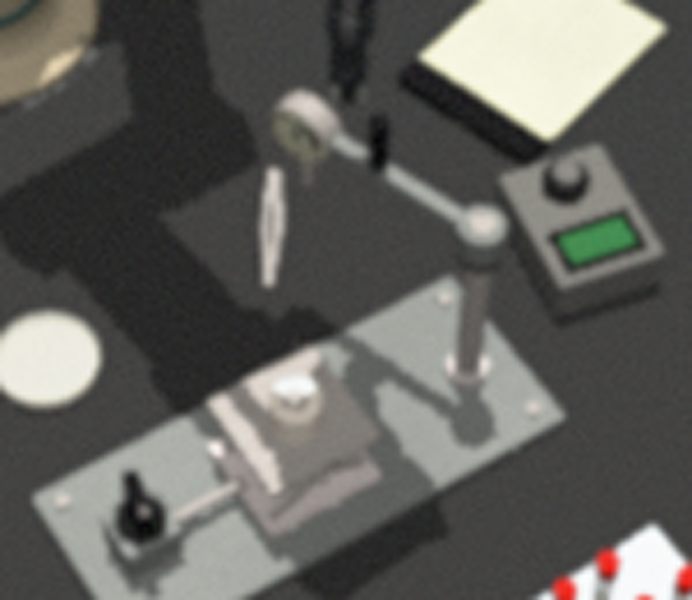

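Run:
```python
from h import *
p=viewer.get_image("wrist");ps=viewer.get_image("scene")
cv2.imwrite("pics/w9z.png",cv2.resize(p["pixels"][110:310,240:420],(720,800))[:600] if 0 else cv2.resize(p["pixels"][170:310,250:390],(600,600),interpolation=cv2.INTER_CUBIC))
print(tri([ray(p,(336,238),"wrist"),ray(ps,(332.1,156.5),"scene")]),tri([ray(p,(333,212),"wrist"),ray(ps,(332.,165),"scene")]))
print("pivot",tri([ray(p,(277,291),"wrist"),ray(ps,(250+482/4.613,130+222/4.615),"scene")]))
print("dial",[tri([ray(p,q,"wrist"),ray(ps,(250+a/4.613,130+b/4.615),"scene")]) for q,a,b in [((376,150),308,120)]])
for z in (.2,.22,.24,.26): print(z,atz(p,(336,238),"wrist",z),atz(p,(333,212),"wrist",z),atz(p,(277,291),"wrist",z))
```

```text
[0.46349184 0.17670348 0.25725295] [0.46154174 0.17552663 0.20488959]
pivot [0.55299692 0.21904479 0.2120196 ]
dial [array([0.39820224, 0.14417186, 0.20330178])]
0.2 [0.47246279 0.20016835 0.2       ] [0.46184637 0.17470443 0.2       ] [0.55838677 0.22405285 0.2       ]
0.22 [0.46935016 0.19236956 0.22      ] [0.45947394 0.16868103 0.22      ] [0.54928336 0.21458878 0.22      ]
0.24 [0.46623753 0.18457077 0.24      ] [0.45710151 0.16265764 0.24      ] [0.54017994 0.20512472 0.24      ]
0.26 [0.4631249  0.17677198 0.26      ] [0.45472907 0.15663424 0.26      ] [0.53107653 0.19566066 0.26      ]
```

View pics/w9z.png

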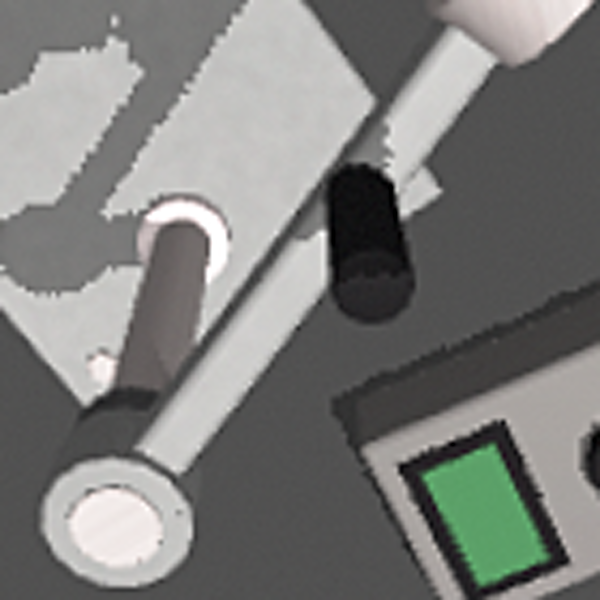

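Run:
```python
from h import *
s=manip.observe();print(s["eef_pos"])
for P in [(.4625,.176,.30),(.4625,.176,.195)]:print(tool_delta(P,down(2.63)))
pv=np.array([.554,.2175])
R=Rn.from_rotvec([0,0,0])
T=down(2.63)
for th in np.radians([205.4,214,223,232,241,250,259,268,276.1,278]):
  P=pv+.1005*np.array([np.cos(th),np.sin(th)]); d=np.array([*P,.195])-[.4625,.176,.195]
  print(round(np.degrees(th),1),np.round(P,4),np.round(T.inv().apply(d)*1000,1))
```

```text
[0.46624122 0.14948056 0.31900264]
(array([16.7, 21.1, 18.8]), array([ 0.1,  0.6, -0.6]))
(array([ 17.8,  21. , 123.8]), array([ 0.1,  0.6, -0.6]))
205.4 [0.4632 0.1744] [-1.4 -1.1  0. ]
214.0 [0.4707 0.1613] [-14.3  -8.8   0. ]
223.0 [0.4805 0.149 ] [-28.9 -14.8   0. ]
232.0 [0.4921 0.1383] [-44.3 -18.4   0. ]
241.0 [0.5053 0.1296] [-60.  -19.5   0. ]
250.0 [0.5196 0.1231] [-75.7 -18.2   0. ]
259.0 [0.5348 0.1188] [-91.  -14.4   0. ]
268.0 [0.5505 0.1171] [-105.6   -8.3    0. ]
276.1 [0.5647 0.1176] [-117.7   -0.9    0. ]
278.0 [0.568 0.118] [-120.4    1.     0. ]
```

Call:
{"op": "step_arm", "data": {"plan": [[[17, 21, 10, 0, 0.6, -0.6], [17, 21, 50, 0, 0.6, -0.6], [17, 21, 90, 0, 0.6, -0.6], [17, 21, 118, 0, 0.6, -0.6], [17, 21, 124, 0, 0.6, -0.6], [17, 21, 124, 0, 0.6, -0.6]]]}}

```text
t: 14.1
eef_pos: [0.4638, 0.1756, 0.1953]
ee_rot: [0.794, 3.038, 0.002]
force: [0.1, 0.4, -0.4]
opening: 0.0858
```

Call:
{"op": "step_arm", "data": {"plan": [[[0, 0, 0, 0, 0, 0], [0, 0, 0, 0, 0, 0], [0, 0, 0, 0, 0, 0], [0, 0, 0, 0, 0, 0], [0, 0, 0, 0, 0, 0]]], "grip": 27, "grip_force": 20}}

```text
t: 14.72
eef_pos: [0.4637, 0.1756, 0.1953]
ee_rot: [0.794, 3.038, 0.002]
force: [-0.6, 0.2, 0.3]
opening: 0.0233
```

Run:
```python
from h import *
p=viewer.get_image("wrist");s=manip.observe();print(s["eef_pos"],s["opening"],s["force"])
cv2.imwrite("pics/w10.png",p["pixels"])
```

```text
[0.46370317 0.17558552 0.19528534] 0.023150732234972018 [-0.34540716  0.42494741 -0.02857659]
```

View pics/w10.png

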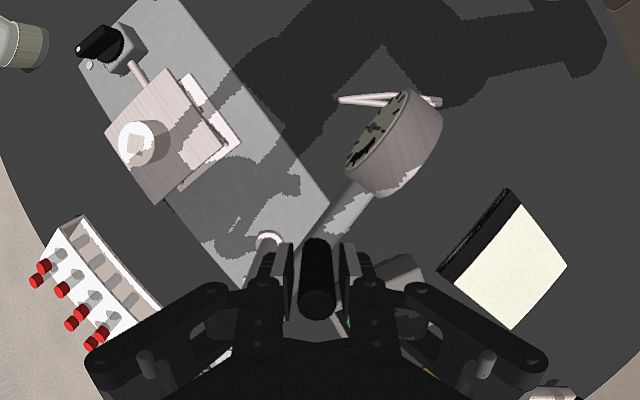

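Call:
{"op": "step_arm", "data": {"plan": [[[-13, -8, 0, 0, 0, 0], [-28, -14, 0, 0, 0, 0], [-43, -18, 0, 0, 0, 0], [-59, -19, 0, 0, 0, 0], [-74, -18, 0, 0, 0, 0], [-90, -14, 0, 0, 0, 0], [-104, -8, 0, 0, 0, 0], [-114, -2, 0, 0, 0, 0], [-119, 1, 0, 0, 0, 0], [-121, 2, 0, 0, 0, 0], [-121, 2, 0, 0, 0, 0]]]}}

```text
t: 16.15
eef_pos: [0.5685, 0.1185, 0.1952]
ee_rot: [-0.793, -3.038, -0.001]
force: [-3.4, 0.4, 1.6]
opening: 0.0229
```

Run:
```python
from h import *
p=viewer.get_image("wrist");s=manip.observe();print(s["eef_pos"],s["opening"],s["force"])
cv2.imwrite("pics/w11.png",p["pixels"])
```

```text
[0.56854476 0.11855035 0.19517547] 0.023343716836517887 [-5.6646323   0.57617425 -0.11040129]
```

View pics/w11.png

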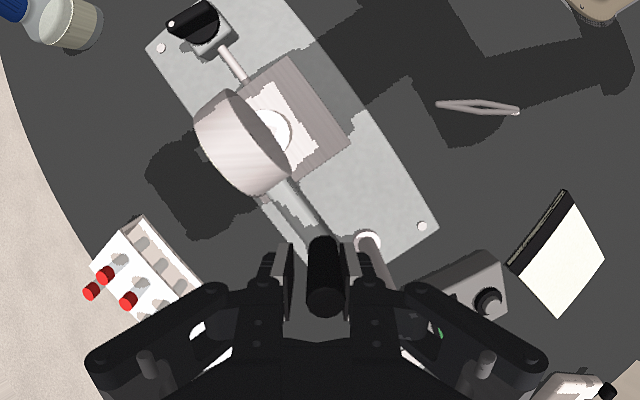

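Call:
{"op": "step_arm", "data": {"plan": [[[-3, 1.5, 0, 0, 0, 0], [-3, 1.5, 0, 0, 0, 0], [-3, 1.5, 0, 0, 0, 0]]]}}

```text
t: 16.58
eef_pos: [0.5683, 0.1186, 0.195]
ee_rot: [-0.791, -3.032, 0.002]
force: [-8.5, 0.4, 3.5]
opening: 0.0233
```

Run:
```python
from h import *
p=viewer.get_image("wrist");s=manip.observe();print(s["eef_pos"],s["opening"],s["force"])
cv2.imwrite("pics/w12.png",p["pixels"])
p0=cv2.imread("pics/w11.png");print(np.abs(p0.astype(int)-p["pixels"]).mean())
```

```text
[0.56827491 0.11858125 0.19505023] 0.023553351861963133 [-8.81820491  0.42899045  3.64417908]
4.178041666666667
```

View pics/w12.png

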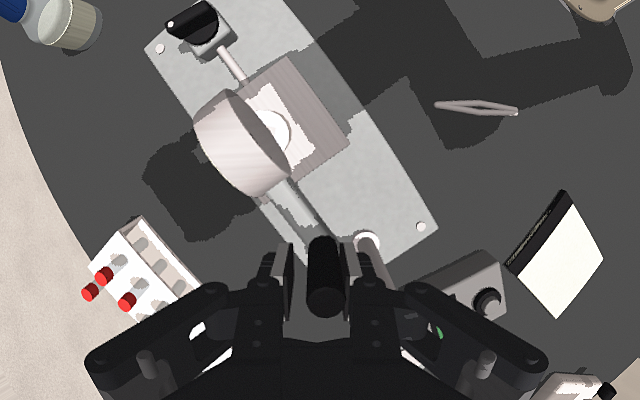

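Call:
{"op": "step_arm", "data": {"plan": [[[0.5, 0, 0, 0, 0, 0], [0.5, 0, 0, 0, 0, 0], [0.5, 0, 0, 0, 0, 0]]], "grip": 50}}

```text
t: 17.0
eef_pos: [0.5687, 0.1188, 0.1953]
ee_rot: [-0.791, -3.034, 0.001]
force: [-0.0, -0.4, -0.3]
opening: 0.0424
```

Run:
```python
from h import *
s=manip.observe();print(s["eef_pos"],s["opening"],s["force"])
o=np.array([.572,.0482]);a=.106
ex=np.array([np.cos(a),np.sin(a)]);ey=np.array([-ex[1],ex[0]])
k=o-.14*ey;print("knob",k)
for P in [(.568,.1185,.32),(*k,.30),(*k,.20)]:print(tool_delta(P,down(np.pi/2+.106)))
```

```text
[0.56872451 0.11884156 0.19528892] 0.042433001251284894 [-0.04306415 -0.35219506 -0.28233591]
knob [ 0.58681223 -0.09101422]
(array([   1.2,   -0.9, -124.7]), array([-0.3, -0.3, 54.7]))
(array([-117.7, -174.5, -105. ]), array([-0.3, -0.3, 54.7]))
(array([-118.3, -174.3,   -5. ]), array([-0.3, -0.3, 54.7]))
```

Call:
{"op": "step_arm", "data": {"plan": [[[0, 0, -40, 0, 0, 0], [0, 0, -90, 0, 0, 5], [-10, -10, -115, 0, 0, 15], [-30, -40, -115, 0, 0, 25], [-55, -80, -115, 0, 0, 35], [-80, -120, -115, 0, 0, 45], [-105, -160, -115, 0, 0, 54.5], [-118, -174, -105, 0, 0, 54.5], [-118, -174, -50, 0, 0, 54.5], [-118, -174, 0, 0, 0, 54.5], [-118, -174, 45, 0, 0, 54.5], [-118, -174, 70, 0, 0, 54.5]]]}}

```text
t: 18.5
eef_pos: [0.5848, -0.0893, 0.1217]
ee_rot: [-2.088, -2.335, 0.007]
force: [-0.8, -0.2, 0.4]
opening: 0.0425
```

Run:
```python
from h import *
p=viewer.get_image("wrist");s=manip.observe();print(s["eef_pos"],s["opening"],s["force"],s["joint_positions"])
cv2.imwrite("pics/w13.png",p["pixels"])
q=p["pixels"][100:300,420:640];cv2.imwrite("pics/w13z.png",cv2.resize(q,(660,600),interpolation=cv2.INTER_CUBIC))
```

```text
[ 0.58313678 -0.08879104  0.11908476] 0.04257920960396686 [-1.1838208   0.23356719 -1.89890756] [-2.69087067e-01  3.64720872e-01  1.59275304e+00  8.76456128e-05
  1.19965946e+00 -1.95148852e+00]
```

View pics/w13.png

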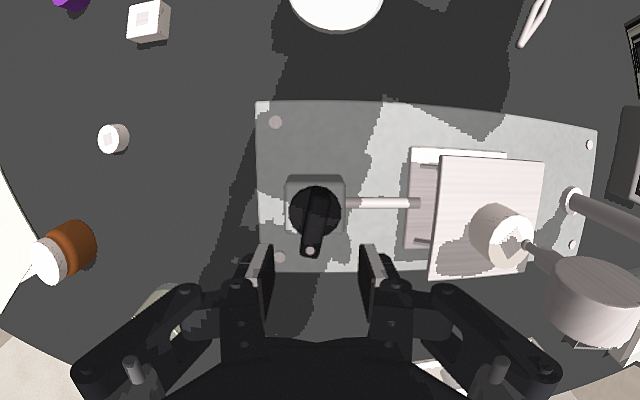

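View pics/w13z.png

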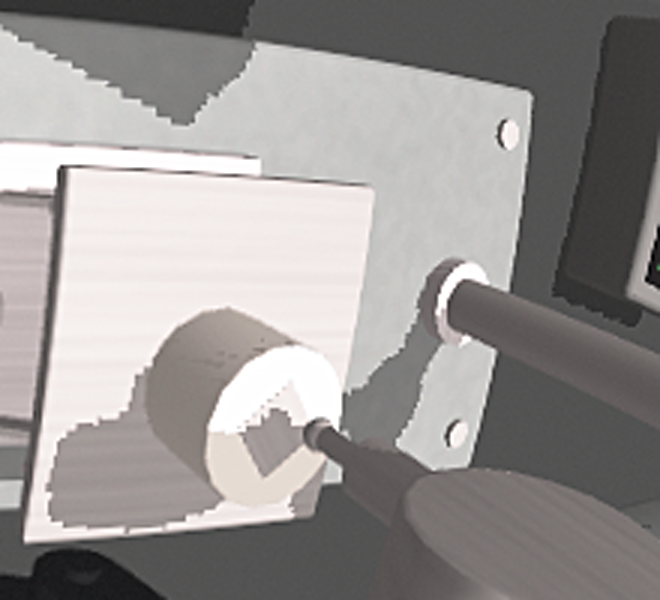

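Run:
```python
from h import *
p=viewer.get_image("wrist")
def zaxis(uv,xy):
    c,d=ray(p,uv,"wrist"); h=d[:2]; t=((np.array(xy)-c[:2])@h)/(h@h); P=c+t*d; return P,np.linalg.norm(P[:2]-xy)
print("tip",zaxis((523,243.5),(.572,.0485)),zaxis((523,243.5),(.570,.0485)))
print("mount top centre px",proj(p,(.574,.0485,.119),"wrist"),"obs zoom(273,427) ->",420+273/3,100+427/3)
print("plat corners",[np.round(atz(p,(420+u/3,100+v/3),"wrist",.085),4) for u,v in [(63,167),(373,186),(315,517),(25,542)]])
k=(.5868,-.091)
for z in (.063,.097): print("knob ax",proj(p,(*k,z),"wrist"))
ex=np.array([np.cos(.106),np.sin(.106)])
print([proj(p,[*(np.array(k)+s*.023*ex),.097],"wrist") for s in(-1,1)])
q=p["pixels"][170:280,260:370];cv2.imwrite("pics/w14z.png",cv2.resize(q,(600,600),interpolation=cv2.INTER_CUBIC))
```

```text
tip (array([0.56997725, 0.04926923, 0.12719431]), np.float64(0.0021640733244377712)) (array([0.56972456, 0.04860475, 0.1279196 ]), np.float64(0.0002946855178873003))
mount top centre px [514.16570104 244.46636227] obs zoom(273,427) -> 511.0 242.33333333333334
plat corners [array([ 0.5251, -0.0079,  0.085 ]), array([0.5139, 0.0898, 0.085 ]), array([0.6119, 0.1021, 0.085 ]), array([0.6218, 0.0042, 0.085 ])]
knob ax [312.67685013 218.30358393]
knob ax [312.48752459 234.23419524]
[array([312.55494047, 200.48537876]), array([312.44887206, 265.39076698])]
```

View pics/w14z.png

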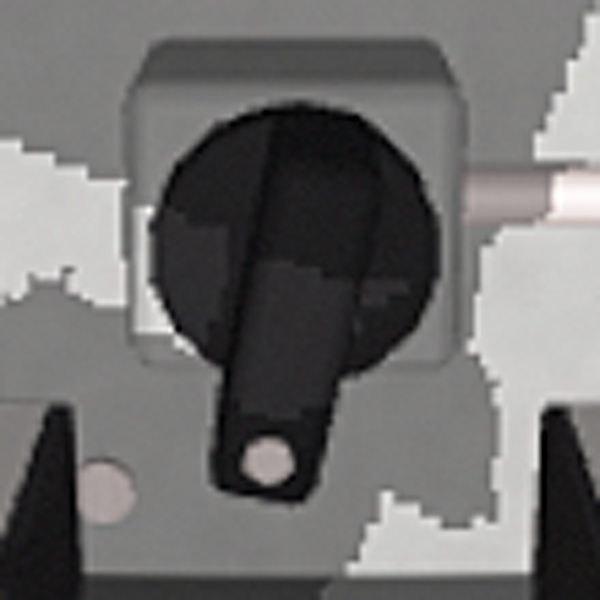

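Run:
```python
from h import *
s=manip.observe();print(s["eef_pos"],s["t"])
for P in [(.5845,-.0895,.042)]:print(tool_delta(P,down(1.53)))
```

```text
[ 0.58383673 -0.08904756  0.12118123] 18.6
(array([-0.9,  1.6, 79.2]), array([-0.8, -0.2,  8.7]))
```

Call:
{"op": "step_arm", "data": {"plan": [[[-1, 1, 20, -0.6, 0, 8], [-1, 1.5, 45, -0.6, 0, 8.5], [-1, 1.5, 68, -0.6, 0, 8.5], [-1, 1.5, 79, -0.6, 0, 8.5], [-1, 1.5, 79, -0.6, 0, 8.5]]]}}

```text
t: 19.23
eef_pos: [0.5847, -0.0894, 0.0423]
ee_rot: [-2.258, -2.177, -0.001]
force: [-0.3, -0.2, -0.2]
opening: 0.0426
```

Call:
{"op": "step_arm", "data": {"plan": [[[0, 0, 0, 0, 0, 0], [0, 0, 0, 0, 0, 0], [0, 0, 0, 0, 0, 0], [0, 0, 0, 0, 0, 0]]], "grip": 0, "grip_force": 25}}

```text
t: 19.73
eef_pos: [0.5858, -0.0896, 0.0436]
ee_rot: [-2.26, -2.179, -0.004]
force: [0.6, 0.4, 5.4]
opening: 0.0136
```

Run:
```python
from h import *
p=viewer.get_image("wrist");s=manip.observe();print(s["eef_pos"],s["opening"],s["force"],s["ft_torque"],s["joint_positions"])
cv2.imwrite("pics/w15.png",p["pixels"])
```

```text
[ 0.58586737 -0.08959391  0.0435643 ] 0.013533296733754856 [0.46082736 0.09655182 6.58988279] [-0.03591972 -0.03283263 -0.06489814] [-0.27141273  0.43151782  1.69638147  0.00406981  1.01477638 -1.80792316]
```

View pics/w15.png

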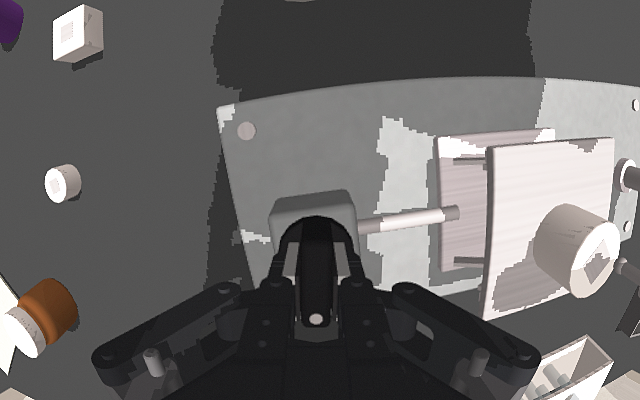

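Call:
{"op": "step_arm", "data": {"plan": [[[0, 0, -1.5, 0, 0, 8], [0, 0, -1.5, 0, 0, 18], [0, 0, -1.5, 0, 0, 28], [0, 0, -1.5, 0, 0, 38], [0, 0, -1.5, 0, 0, 48], [0, 0, -1.5, 0, 0, 58], [0, 0, -1.5, 0, 0, 68], [0, 0, -1.5, 0, 0, 78], [0, 0, -1.5, 0, 0, 88], [0, 0, -1.5, 0, 0, 98], [0, 0, -1.5, 0, 0, 106], [0, 0, -1.5, 0, 0, 110]]]}}

```text
t: 21.28
eef_pos: [0.5883, -0.088, 0.0437]
ee_rot: [-3.076, 0.606, -0.004]
force: [8.3, 4.4, -9.8]
opening: 0.0136
```

Run:
```python
from h import *
p=viewer.get_image("wrist");ps=viewer.get_image("scene");s=manip.observe();print(s["eef_pos"],s["opening"],s["force"],s["ft_torque"],s["joint_positions"])
cv2.imwrite("pics/w16.png",p["pixels"])
cv2.imwrite("pics/s16z.png",cv2.resize(ps["pixels"][150:250,260:380],(720,600),interpolation=cv2.INTER_CUBIC))
```

```text
[ 0.58832439 -0.08795761  0.0436907 ] 0.013460702887365662 [  7.52670799   5.26694906 -10.18728625] [ 0.55461313 -1.24487991 -0.06541926] [-0.27015329  0.4323211   1.69456651  0.00856963  1.0125206   0.11276802]
```

View pics/w16.png

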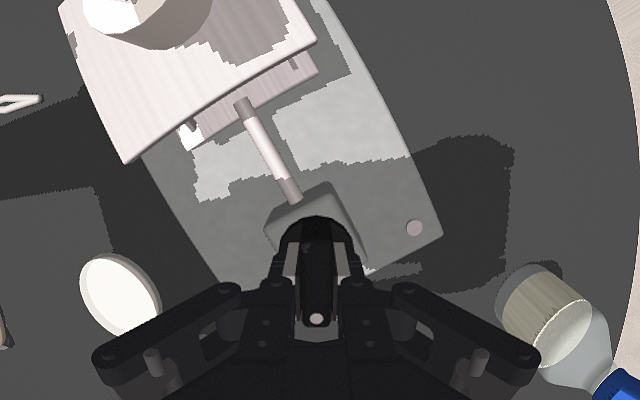

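View pics/s16z.png

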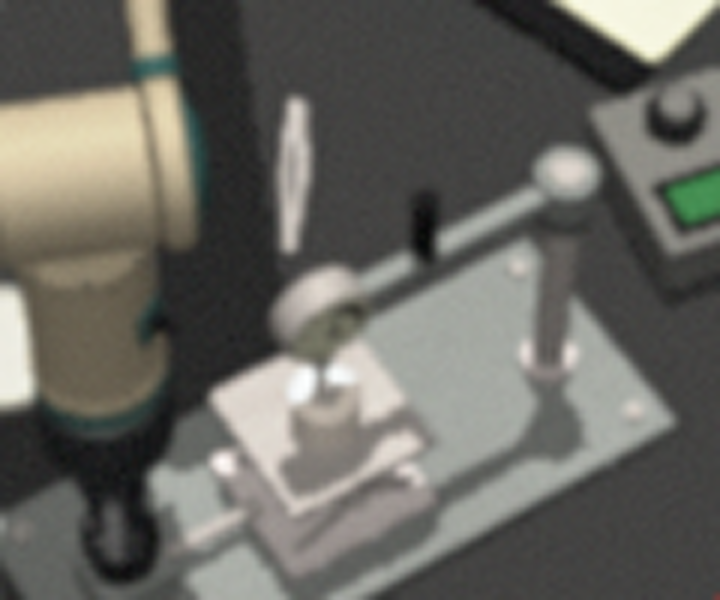

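Call:
{"op": "step_arm", "data": {"plan": [[[0, 0, 0, 0, 0, 0], [0, 0, 0, 0, 0, 0], [0, 0, 0, 0, 0, 0]]], "grip": 45}}

```text
t: 21.75
eef_pos: [0.588, -0.0882, 0.0438]
ee_rot: [-3.076, 0.604, -0.004]
force: [0.6, 0.4, 0.3]
opening: 0.0382
```

Run:
```python
from h import *
s=manip.observe();print(s["eef_pos"],s["opening"],s["force"],s["t"])
for P in [(.7,-.03,.16)]:print(tool_delta(P,down(.1)))
```

```text
[ 0.5880109  -0.08815113  0.04381775] 0.038245340187553566 [0.60115582 0.38934931 0.25881843] 21.75
(array([  81.8,  -97. , -115.4]), array([ -0.4,  -0.2, -27.9]))
```

Call:
{"op": "step_arm", "data": {"plan": [[[0, 0, -20, 0, 0, 0], [0, 0, -70, 0, 0, 0], [25, -30, -110, 0, 0, -10], [55, -65, -115, 0, 0, -20], [82, -97, -115, 0, 0, -28], [82, -97, -115, 0, 0, -28], [82, -97, -115, 0, 0, -28]]]}}

```text
t: 22.62
eef_pos: [0.6991, -0.0303, 0.1591]
ee_rot: [-3.132, -0.158, -0.003]
force: [-0.3, -0.5, 0.4]
opening: 0.0382
```

Run:
```python
from h import *
p=viewer.get_image("wrist");s=manip.observe();print(s["eef_pos"],s["opening"],s["force"],s["joint_positions"])
cv2.imwrite("pics/w17.png",p["pixels"])
```

```text
[ 0.69892417 -0.03055594  0.15935617] 0.03891389568190379 [ 0.041409   -0.62879424 -0.84711274] [-0.14650742  0.4869804   1.28329967  0.00626694  1.37018409 -0.24792072]
```

View pics/w17.png

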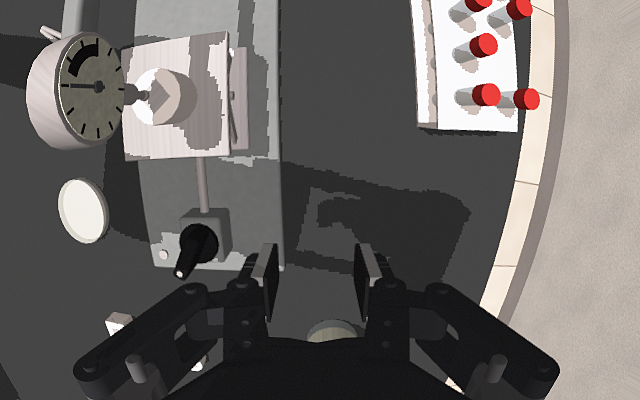

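Run:
```python
import cv2
c=cv2.imread("pics/w17.png")[20:160,20:210];cv2.imwrite("pics/w17z.png",cv2.resize(c,(800,589),interpolation=cv2.INTER_CUBIC))
```

```text
(no output)
```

View pics/w17z.png

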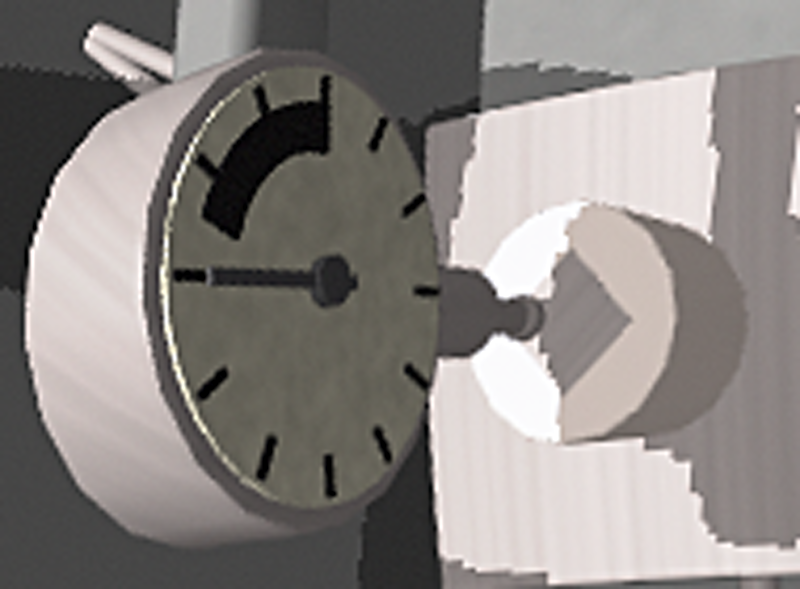

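Run:
```python
from h import *
p=viewer.get_image("wrist")
f=lambda u,v:(20+u/4.21,20+v/4.207)
c0=-np.array(p["R"]).T@p["t"];print(c0)
def zaxis(uv,xy):
    c,d=ray(p,uv,"wrist"); h=d[:2]; t=((np.array(xy)-c[:2])@h)/(h@h); P=c+t*d; return P
# platform corners & mount base -> frame bias
for z in (.0926,): 
  cs=[atz(p,f(*q),"wrist",z) for q in [(715,70),(430,122)]];print(np.round(cs,4))
q=p["pixels"]
for z in (.120,.124,.127,.130): print(z,atz(p,f(574,322),"wrist",z),"tip",atz(p,f(541,316),"wrist",z))
o=np.array([.572,.0482]);a=.106
ex=np.array([np.cos(a),np.sin(a)]);ey=np.array([-ex[1],ex[0]])
for z in (.089,.093):
  for sx,sy in [(1,1),(1,-1),(-1,1),(-1,-1)]: print(z,proj(p,[*(o+.05*sx*ex+.05*sy*ey),z],"wrist"))
for h in (-.2,-.1): pass
for x in (.570,.572,.574):print("pred top",proj(p,(x,.0485,.127),"wrist"))
cv2.imwrite("pics/w18z.png",cv2.resize(q[20:170,110:240],(693,600)[:2],interpolation=cv2.INTER_CUBIC)[:600])
```

```text
[0.68999356 0.03804933 0.32769078]
[[0.5842 0.0988 0.0926]
 [0.5181 0.0927 0.0926]]
0.12 [0.57399607 0.0480815  0.12      ] tip [0.56704496 0.04924611 0.12      ]
0.124 [0.57623011 0.04788829 0.124     ] tip [0.56941288 0.04903047 0.124     ]
0.127 [0.57790565 0.04774338 0.127     ] tip [0.57118882 0.04886874 0.127     ]
0.13 [0.57958118 0.04759847 0.13      ] tip [0.57296476 0.04870701 0.13      ]
0.089 [229.69502507  31.58899333]
0.089 [231.66715494 155.48008458]
0.089 [123.37920335  49.83830348]
0.089 [127.18990907 161.24751577]
0.093 [228.35007956  30.2948971 ]
0.093 [230.34136864 156.11174113]
0.093 [120.91513283  49.12936349]
0.093 [124.78136578 161.95227666]
pred top [147.08667352  95.65834497]
pred top [149.41661939  95.60604719]
pred top [151.76677952  95.55754347]
```

View pics/w18z.png

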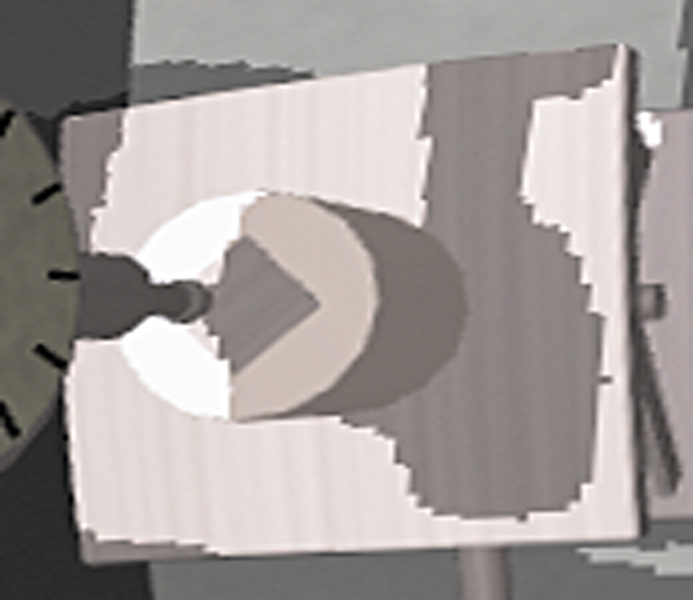

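Run:
```python
from h import *
from scipy.optimize import least_squares
p=viewer.get_image("wrist")
g=lambda u,v:np.array((110+u/5.33,20+v/4.0))
o=np.array([.572,.0482]);a=.106
ex=np.array([np.cos(a),np.sin(a)]);ey=np.array([-ex[1],ex[0]])
corn={(1,1):(625,47),(1,-1):(637,537),(-1,1):(62,120),(-1,-1):(82,560)}
def circ(cx,cy,z):
    return np.array([proj(p,(cx+.021*np.cos(t),cy+.021*np.sin(t),z),"wrist") for t in np.linspace(0,2*np.pi,120)])
def res(v):
    dx,dy,h,mx,my,tx,ty,tz=v
    r=[]
    for (sx,sy),q in corn.items(): r+=list(proj(p,[*(o+[dx,dy]+.05*sx*ex+.05*sy*ey),h],"wrist")-g(*q))
    top=circ(mx,my,h+.034);bot=circ(mx,my,h)
    r+=[top[:,0].max()-g(379,0)[0],top[:,1].min()-g(0,190)[1],top[:,1].max()-g(0,420)[1]]
    r+=[bot[:,0].max()-g(468,0)[0]]
    r+=[top[:,0].min()-g(115,0)[0]]
    t=proj(p,(tx,ty,tz),"wrist")-g(208,298); 
    r+=list(t)
    r+=[(tx-(o[0]+dx))*400,(ty-(o[1]+dy))*400]
    return r
f=least_squares(res,[0,0,.09,.574,.0485,.572,.0485,.127]);print(np.round(f.x,4));print(np.round(f.fun,1))
for h in (.085,.0865,.089,.093):
  ff=least_squares(lambda v:res([v[0],v[1],h,*v[2:]]),[0,0,.574,.0485,.572,.0485,.127]);print(h,np.round(ff.x,4),ff.cost,np.round(ff.fun,1))
```

```text
[-2.500e-03  4.000e-04  8.790e-02  5.740e-01  4.820e-02  5.696e-01
  4.930e-02  1.237e-01]
[-0.1 -0.4 -0.4  0.2  0.3 -0.3  0.3  0.3 -0.3  0.  -0.   0.2  0.2 -0.
  0.1  0.   0.3]
0.085 [-3.700e-03  5.000e-04  5.726e-01  4.830e-02  5.684e-01  4.940e-02
  1.217e-01] 2.472707919745217 [-0.6  0.5 -0.9 -0.5  1.1  0.3  1.  -0.3 -0.4  0.4 -0.4 -0.1  0.7 -0.
  0.1  0.   0.3]
0.0865 [-3.100e-03  5.000e-04  5.733e-01  4.830e-02  5.690e-01  4.940e-02
  1.227e-01] 0.9785486180948384 [-0.3  0.  -0.6 -0.2  0.7  0.   0.6  0.  -0.4  0.2 -0.2  0.1  0.4 -0.
  0.1  0.   0.3]
0.089 [-2.000e-03  4.000e-04  5.745e-01  4.810e-02  5.700e-01  4.930e-02
  1.245e-01] 0.7552309086542798 [ 0.1 -0.7 -0.2  0.4  0.1 -0.4  0.1  0.6 -0.3 -0.1  0.1  0.3 -0.  -0.
  0.1  0.   0.3]
0.093 [-4.000e-04  3.000e-04  5.765e-01  4.800e-02  5.717e-01  4.910e-02
  1.273e-01] 6.676549016320476 [ 0.7 -1.8  0.4  1.3 -1.  -1.2 -0.9  1.5 -0.1 -0.7  0.7  0.8 -0.8 -0.
  0.1  0.   0.3]
```

Run:
```python
from h import *
s=manip.observe();print(s["t"])
for P in [(.588,-.0893,.14),(.588,-.0893,.0437)]:print(tool_delta(P,down(-.389)))
```

```text
22.775
(array([-116.4,   47.3,   19.1]), array([-0.4, -0.1, 28. ]))
(array([-116.8,   47.8,  115.4]), array([-0.4, -0.1, 28. ]))
```

Call:
{"op": "step_arm", "data": {"plan": [[[-40, 17, 0, 0, 0, 10], [-80, 33, 5, 0, 0, 19], [-117, 47, 15, 0, 0, 28], [-117, 47.5, 60, -0.4, 0, 28], [-117, 47.5, 100, -0.4, 0, 28], [-117, 47.5, 114, -0.4, 0, 28], [-117, 47.5, 114, -0.4, 0, 28]]]}}

```text
t: 23.65
eef_pos: [0.5872, -0.0892, 0.0449]
ee_rot: [3.082, -0.608, 0.001]
force: [-0.0, 0.7, 0.2]
opening: 0.0382
```

Run:
```python
from h import *
p=viewer.get_image("wrist");s=manip.observe();print(s["eef_pos"],s["opening"],s["force"],s["ee_rot"])
cv2.imwrite("pics/w19.png",p["pixels"])
```

```text
[ 0.58831632 -0.08932008  0.04594332] 0.03809064423321065 [ 0.69682998 -0.33194033 -0.23933345] [ 3.08178701 -0.60716976  0.00521119]
```

View pics/w19.png

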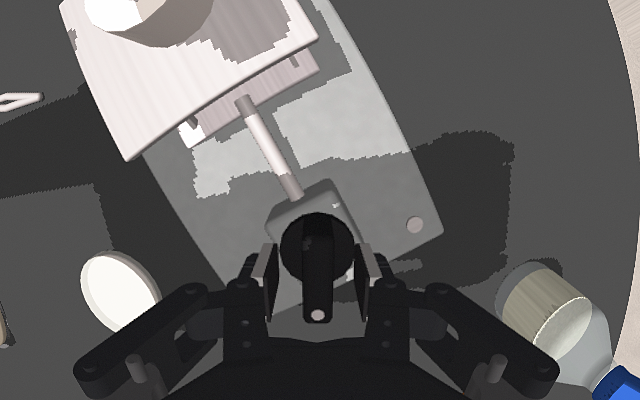

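Knob bar sits squarely between the pads (dot at (317,315)). Close and turn 34°.

Call:
{"op": "step_arm", "data": {"plan": [[[0, 0, 1, 0, 0, 0], [0, 0, 1, 0, 0, 0], [0, 0, 1, 0, 0, 0], [0, 0, 1, 0, 0, 0], [0, 0, 1, 0, 0, 8], [0, 0, 1, 0, 0, 17], [0, 0, 1, 0, 0, 26], [0, 0, 1, 0, 0, 34], [0, 0, 1, 0, 0, 34], [0, 0, 1, 0, 0, 34]]], "grip": 0}}

```text
t: 24.95
eef_pos: [0.5885, -0.0894, 0.0467]
ee_rot: [-2.771, 1.48, -0.007]
force: [-2.0, 0.3, 5.3]
opening: 0.0133
```

Call:
{"op": "step_arm", "data": {"plan": [[[0, 0, 0, 0, 0, 0], [0, 0, 0, 0, 0, 0], [0, 0, 0, 0, 0, 0]]], "grip": 45}}

```text
t: 25.32
eef_pos: [0.5887, -0.0894, 0.0467]
ee_rot: [-2.771, 1.479, -0.008]
force: [0.1, -0.0, 0.7]
opening: 0.0385
```

Run:
```python
from h import *
s=manip.observe();print(s["eef_pos"],s["opening"],s["force"],s["ee_rot"],s["joint_positions"][5])
for P in [(.7,-.03,.16)]:print(tool_delta(P,down(.1)))
```

```text
[ 0.58874983 -0.08944147  0.0467373 ] 0.038460074261355996 [ 0.09908627 -0.00311464  0.65069016] [-2.77077691  1.47934236 -0.00780882] 0.7138764076921829
(array([  13. , -125.8, -112.8]), array([ -0. ,  -0.3, -61.9]))
```

Call:
{"op": "step_arm", "data": {"plan": [[[0, 0, -20, 0, 0, 0], [0, 0, -70, 0, 0, -8], [3, -30, -110, 0, 0, -18], [8, -70, -113, 0, 0, -28], [13, -110, -113, 0, 0, -38], [13, -126, -113, 0, 0, -48], [13, -126, -113, 0, 0, -58], [13, -126, -113, 0, 0, -62], [13, -126, -113, 0, 0, -62]]]}}

```text
t: 26.45
eef_pos: [0.7001, -0.0298, 0.1597]
ee_rot: [3.136, 0.158, 0.006]
force: [-0.6, -0.4, -0.1]
opening: 0.0386
```

Run:
```python
from h import *
p=viewer.get_image("wrist");s=manip.observe();print(s["eef_pos"],s["opening"],s["force"],s["t"])
cv2.imwrite("pics/w20.png",p["pixels"])
cv2.imwrite("pics/w20z.png",cv2.resize(p["pixels"][20:160,20:210],(800,589),interpolation=cv2.INTER_CUBIC))
```

```text
[ 0.70011094 -0.02992284  0.15978594] 0.038297234596108065 [-0.27076439 -0.0293642  -0.36063788] 26.5
```

View pics/w20z.png

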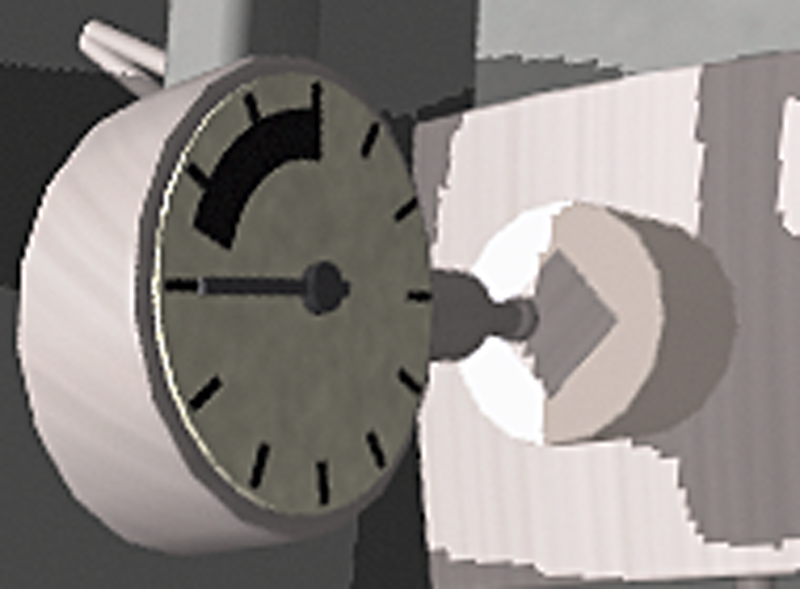

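Run:
```python
from h import *
for P in [(.5885,-.0894,.046)]:print(tool_delta(P,down(-.98)))
```

```text
(array([-117.5,   47.8,  113.4]), array([-0. , -0.3, 61.9]))
```

Call:
{"op": "step_arm", "data": {"plan": [[[-40, 17, 0, 0, 0, 10], [-80, 33, 5, 0, 0, 20], [-117, 47, 15, 0, 0, 30], [-117, 48, 40, 0, 0, 40], [-117.5, 48, 60, 0, 0, 50], [-117.5, 48, 80, 0, 0, 60], [-117.5, 48, 105, 0, 0, 62], [-117.5, 48, 113, 0, 0, 62], [-117.5, 48, 113, 0, 0, 62]]]}}

```text
t: 27.62
eef_pos: [0.5883, -0.0896, 0.0463]
ee_rot: [-2.77, 1.481, -0.006]
force: [0.3, 0.0, -0.1]
opening: 0.0385
```

Call:
{"op": "step_arm", "data": {"plan": [[[0, 0, 0, 0, 0, 0], [0, 0, 0, 0, 0, 0], [0, 0, 0, 0, 0, 0], [0, 0, 0, 0, 0, 0], [0, 0, 0, 0, 0, 8], [0, 0, 0, 0, 0, 17], [0, 0, 0, 0, 0, 26], [0, 0, 0, 0, 0, 34], [0, 0, 0, 0, 0, 34], [0, 0, 0, 0, 0, 34]]], "grip": 0}}

```text
t: 28.88
eef_pos: [0.589, -0.09, 0.0474]
ee_rot: [-2.215, 2.225, -0.009]
force: [-1.6, 0.6, 5.0]
opening: 0.0136
```

Call:
{"op": "step_arm", "data": {"plan": [[[0, 0, 0, 0, 0, 0], [0, 0, 0, 0, 0, 0], [0, 0, 0, 0, 0, 0]]], "grip": 45}}

```text
t: 29.25
eef_pos: [0.5889, -0.0901, 0.0472]
ee_rot: [-2.215, 2.225, -0.008]
force: [-0.0, -0.2, 0.7]
opening: 0.0382
```

Run:
```python
from h import *
s=manip.observe();print(s["eef_pos"],s["opening"],s["force"],s["ee_rot"],s["joint_positions"][5])
print(2*np.arctan2(s["ee_rot"][1],s["ee_rot"][0])-2*np.pi)
for P in [(.7,-.03,.16)]:print(tool_delta(P,down(.1)))
```

```text
[ 0.58888749 -0.09007498  0.0472073 ] 0.03823403080512379 [-0.00217903 -0.17411166  0.66396237] [-2.21537201  2.22494086 -0.00844963] 1.307985351524304
-1.575106307622531
(array([ -60.3, -111.4, -112.4]), array([ -0.1,  -0.4, -96. ]))
```

Call:
{"op": "step_arm", "data": {"plan": [[[0, 0, -25, 0, 0, 0], [0, 0, -80, 0, 0, -10], [-10, -20, -112, 0, 0, -20], [-25, -45, -112, 0, 0, -30], [-40, -75, -112, 0, 0, -40], [-60, -111, -112, 0, 0, -50], [-60, -111, -112, 0, 0, -60], [-60, -111, -112, 0, 0, -70], [-60, -111, -112, 0, 0, -80], [-60, -111, -112, 0, 0, -90], [-60, -111, -112, 0, 0, -96], [-60, -111, -112, 0, 0, -96]]]}}

```text
t: 30.75
eef_pos: [0.6995, -0.0303, 0.1593]
ee_rot: [3.135, 0.156, 0.007]
force: [-0.1, 0.4, 0.3]
opening: 0.0384
```

Run:
```python
from h import *
p=viewer.get_image("wrist");s=manip.observe();print(s["eef_pos"],s["opening"],s["force"],s["t"])
cv2.imwrite("pics/w21.png",p["pixels"])
cv2.imwrite("pics/w21z.png",cv2.resize(p["pixels"][20:160,20:210],(800,589),interpolation=cv2.INTER_CUBIC))
```

```text
[ 0.69951499 -0.03027411  0.15931475] 0.03814229225432974 [-0.68884559  0.6285259  -0.72003183] 30.8
```

View pics/w21z.png

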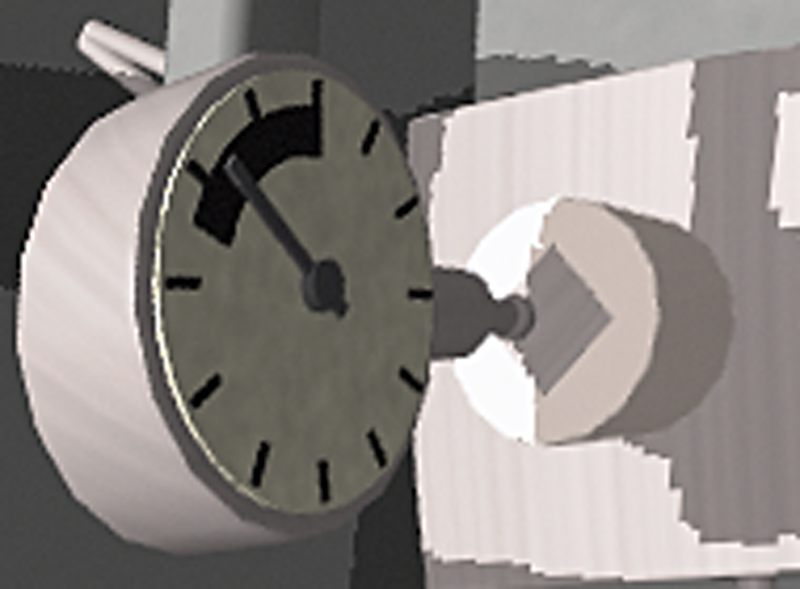

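Run:
```python
from h import *
for P in [(.7,-.03,.31),(.44,.372,.31),(.44,.372,.15)]:print(tool_delta(P,down(.1)))
```

```text
(array([   1.2,    0.2, -150.7]), array([ 0.2, -0.3, -0.1]))
(array([-218. , -425.4, -152.9]), array([ 0.2, -0.3, -0.1]))
(array([-218.7, -425.9,    7.1]), array([ 0.2, -0.3, -0.1]))
```

Call:
{"op": "step_arm", "data": {"plan": [[[0, 0, -55, 0, 0, 0], [0, 0, -110, 0, 0, 0], [0, -10, -151, 0, 0, 0], [-30, -60, -152, 0, 0, 0], [-60, -115, -152, 0, 0, 0], [-90, -170, -152, 0, 0, 0], [-115, -225, -152, 0, 0, 0], [-143, -280, -152, 0, 0, 0], [-170, -335, -152, 0, 0, 0], [-197, -388, -152, 0, 0, 0], [-218, -425, -140, 0, 0, 0], [-218, -425, -90, 0, 0, 0]]], "grip": 0}}

```text
t: 32.3
eef_pos: [0.4402, 0.3755, 0.2496]
ee_rot: [-3.135, -0.159, -0.018]
force: [1.0, -0.9, -0.7]
opening: 0.0001
```

Run:
```python
from h import *
p=viewer.get_image("wrist");s=manip.observe();print(s["eef_pos"],s["opening"],s["force"],s["t"])
cv2.imwrite("pics/w22.png",p["pixels"])
print(proj(p,(.441,.372,.0526),"wrist"))
```

```text
[0.43560681 0.37054529 0.23981104] 1.3354227193372388e-05 [-1.4471476  -2.85406434 -4.53200794] 32.35
[315.7897829  178.57228274]
```

View pics/w22.png

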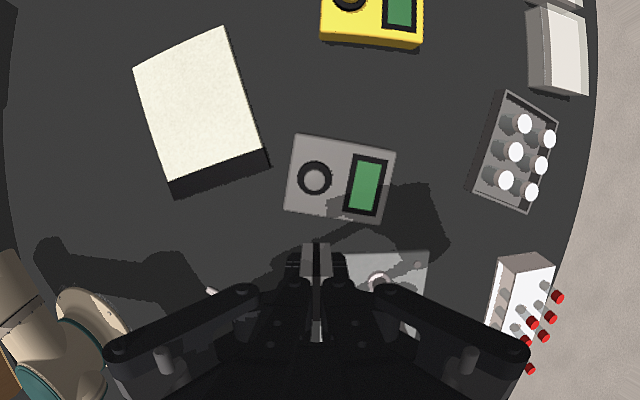

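Run:
```python
from h import *
p=viewer.get_image("wrist");print(atz(p,(314.5,178),"wrist",.053))
for P in [(.4405,.372,.036),(.4405,.372,.018)]:print(tool_delta(P,down(.1)))
```

```text
[0.43161246 0.3673955  0.053     ]
(array([  5.8,  -3.6, 205.7]), array([ 0.5,  0.4, -0.1]))
(array([  5.9,  -3.7, 223.7]), array([ 0.5,  0.4, -0.1]))
```

Call:
{"op": "step_arm", "data": {"plan": [[[2, -1, 50, 0.5, 0.4, 0], [2, -1, 100, 0.5, 0.4, 0], [2, -1, 140, 0.5, 0.4, 0], [2, -1, 150, 0.5, 0.4, 0], [2, -1, 150, 0.5, 0.4, 0]]]}}

```text
t: 33.02
eef_pos: [0.4385, 0.3699, 0.0929]
ee_rot: [-3.137, -0.154, -0.003]
force: [-0.2, -0.5, 0.5]
opening: -0.0
```

Run:
```python
from h import *
p=viewer.get_image("wrist");s=manip.observe();print(s["eef_pos"],s["opening"],s["force"],s["t"])
cv2.imwrite("pics/w23.png",p["pixels"][100:350,180:480])
print(proj(p,(.4405,.372,.053),"wrist"))
for r in viewer.cut_out(p,"record_top"):
  print(r["confidence"],r["at"],r["region"].sum(),atz(p,r["at"],"wrist",.053))
```

```text
[0.43898306 0.37032329 0.09369458] 9.086871955107742e-05 [-0.60189404 -0.48481591  0.77431159] 33.075
[321.14163125 214.73248492]
0.7 [319.1, 215.6] 1123 [0.43912949 0.37121888 0.053     ]
```

View pics/w23.png

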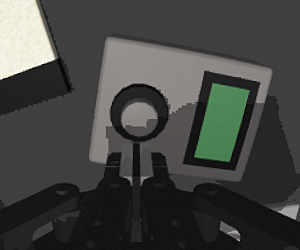

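Call:
{"op": "step_arm", "data": {"plan": [[[0, 0, 30, 0, 0, 0], [0, 0, 50, 0, 0, 0], [0, 0, 58, 0, 0, 0], [0, 0, 63, 0, 0, 0], [0, 0, 66, 0, 0, 0], [0, 0, 66, 0, 0, 0]]]}}

```text
t: 33.88
eef_pos: [0.44, 0.3709, 0.0338]
ee_rot: [-3.134, -0.155, -0.012]
force: [-8.2, -6.1, 28.2]
opening: -0.0004
```

Run:
```python
from h import *
p=viewer.get_image("wrist");s=manip.observe();print(s["eef_pos"],s["opening"],s["force"],s["t"])
cv2.imwrite("pics/w24.png",cv2.resize(p["pixels"][150:300,240:440],(800,600)))
```

```text
[0.43994884 0.37093933 0.03375881] 0.00014675165499066916 [-6.63544358 -6.03918335 28.51452436] 33.925
```

View pics/w24.png

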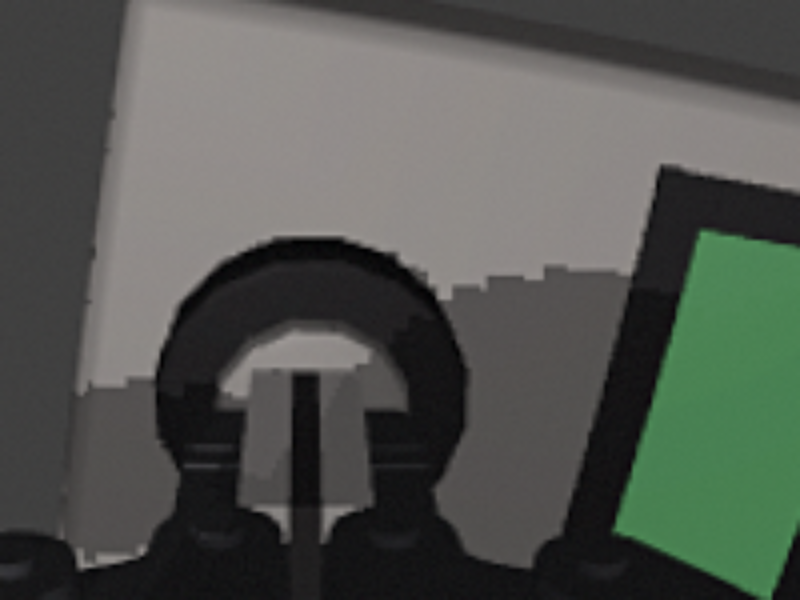

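Call:
{"op": "step_arm", "data": {"plan": [[[0, 0, -1.5, 0, 0, 0], [0, 0, -1.5, 0, 0, 0]]]}}

```text
t: 34.17
eef_pos: [0.4412, 0.3718, 0.0373]
ee_rot: [-3.132, -0.155, -0.018]
force: [-0.3, 0.7, 2.2]
opening: 0.0003
```

Call:
{"op": "step_arm", "data": {"plan": [[[0, 0, -2, 0, 0, 0], [0, 0, -2, 0, 0, 0]]]}}

```text
t: 34.42
eef_pos: [0.4416, 0.3721, 0.0394]
ee_rot: [-3.132, -0.155, -0.018]
force: [-0.1, 0.2, 1.7]
opening: 0.0003
```

Call:
{"op": "step_arm", "data": {"plan": [[[0, 0, -2, 0, 0, 0], [0, 0, -2, 0, 0, 0]]]}}

```text
t: 34.67
eef_pos: [0.4417, 0.3721, 0.0411]
ee_rot: [-3.132, -0.155, -0.018]
force: [0.5, 1.1, 1.0]
opening: -0.0001
```

Call:
{"op": "step_arm", "data": {"plan": [[[0, 0, -3, 0, 0, 0], [0, 0, -3, 0, 0, 0]]]}}

```text
t: 34.92
eef_pos: [0.4418, 0.3722, 0.0442]
ee_rot: [-3.132, -0.155, -0.019]
force: [0.6, -0.8, -0.2]
opening: -0.0003
```

Call:
{"op": "step_arm", "data": {"plan": [[[0, 0, -30, 0, 0, 0], [0, 0, -90, 0, 0, 0], [0, 0, -150, 0, 0, 0], [0, 0, -210, 0, 0, 0], [0, 0, -265, 0, 0, 0], [50, 0, -265, 0, 0, 0], [100, 30, -265, 0, 0, 0], [150, 75, -265, 0, 0, 0], [190, 120, -265, 0, 0, 0], [225, 170, -265, 0, 0, 0], [240, 220, -250, 0, 0, 0], [240, 220, -250, 0, 0, 0]]]}}

```text
t: 36.42
eef_pos: [0.7005, 0.1705, 0.293]
ee_rot: [-3.134, -0.146, -0.012]
force: [-0.2, -0.4, -0.1]
opening: 0.0
```

Run:
```python
from h import *
p=viewer.get_image("wrist");s=manip.observe();print(s["eef_pos"],s["force"],s["t"])
cv2.imwrite("pics/w25.png",p["pixels"])
ps=viewer.get_image("scene");cv2.imwrite("pics/s25.png",cv2.resize(ps["pixels"][130:320,170:440],(800,563),interpolation=cv2.INTER_CUBIC))
pt=viewer.get_image("top");cv2.imwrite("pics/t25.png",cv2.resize(pt["pixels"][130:310,200:500],(800,480),interpolation=cv2.INTER_CUBIC))
```

```text
[0.6997552  0.17317868 0.29419685] [ 0.12036503  0.91087763 -0.08217243] 36.475
```

View pics/w25.png

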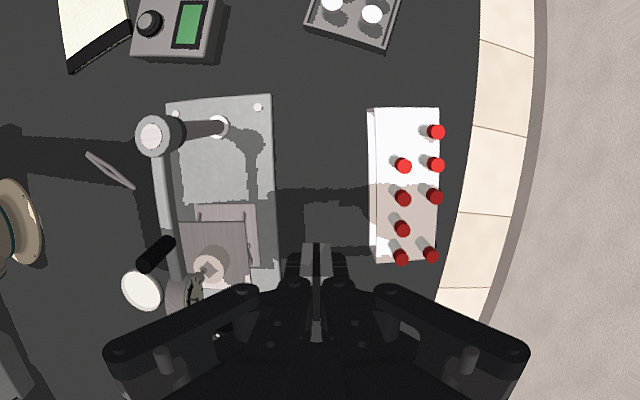

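View pics/s25.png

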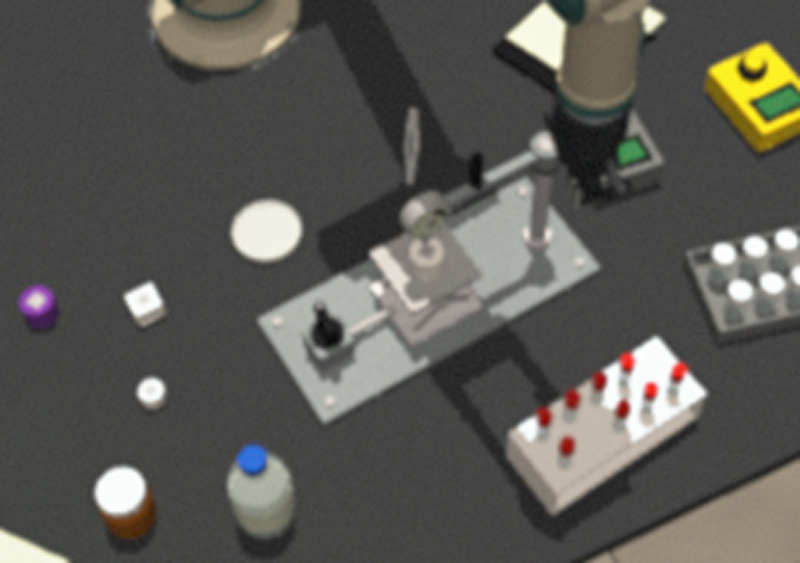

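View pics/t25.png

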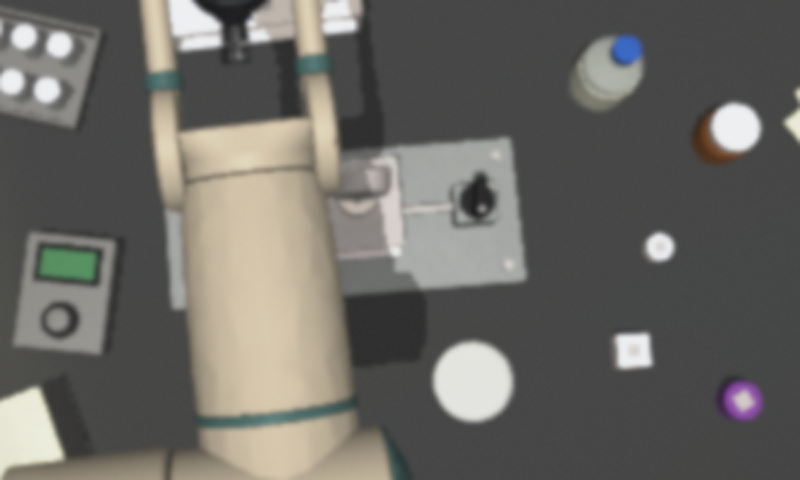

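Call:
{"op": "step_arm", "data": {"plan": [[[0, 50, 0, 0, 0, 0], [0, 100, 0, 0, 0, 0], [0, 155, 0, 0, 0, 0], [0, 203, 0, 0, 0, 0], [0, 203, 50, 0, 0, 0], [0, 203, 100, 0, 0, 0], [0, 203, 130, 0, 0, 0], [0, 203, 130, 0, 0, 0]]]}}

```text
t: 37.58
eef_pos: [0.7188, -0.0231, 0.1624]
ee_rot: [-3.129, -0.158, -0.01]
force: [-0.3, 0.2, 0.0]
opening: 0.0001
```

Run:
```python
from h import *
p=viewer.get_image("wrist");s=manip.observe();print(s["eef_pos"],s["force"],s["t"])
cv2.imwrite("pics/w26z.png",cv2.resize(p["pixels"][10:170,10:230],(800,582),interpolation=cv2.INTER_CUBIC))
```

```text
[ 0.72038785 -0.02351651  0.16479801] [ 0.44962027 -0.11843048  0.95438827] 37.625
```

View pics/w26z.png

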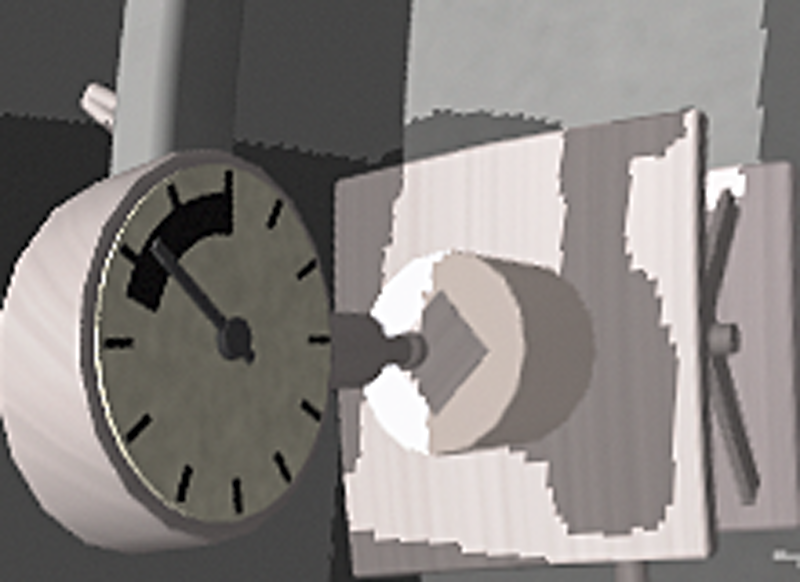

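The needle is still in the dark arc. The mount stands upright under the plunger and the robot is touching nothing, so I'm handing the job in.

Run:
```python
from h import *
print(manip.finish_job(), manip.observe()["t"])
```

```text
the job is handed in; nothing more can be done
the job is handed in; nothing more can be done
```

The job is done and handed in at about 38 s of the 72 s allowed; no verdict was reported.

**What I did**
- I stood the big white mount upright on the jack's platform and swung the gauge arm round until it hit its stop. There the tool stopped moving and the push force rose to about 9 N.
- I raised the jack by turning the knob about 178° in three stages. The needle was still at zero after the first two, and after the third it stood in the dark arc.
- Only then did I press the record button on the grey box, and I released it.

**Last checks**
- **Gauge:** the needle still reads about 0.7 rad, inside the 0.3–1.6 arc. That is about 1.5 mm of plunger lift, well short of the 10 mm end of travel.
- **Button:** it bottomed out at about 28 N, far more than the 4 N needed. On release the force fell away over about 6 mm, as the button's spring would.
- **Bystanders:** the other mounts, the bottle, the jar, the petri dish and the forceps show no movement in the scene, top and wrist pictures.

**What disagreed or went wrong**
- The fingertips measured about 27 mm farther back than the stated tool point. Because of this, my first grasp closed on top of the mount and pressed it with about 10 N. The mount did not visibly move, and the second, lower grasp held it properly.
- The mount stands roughly 3–4 mm off the platform's exact centre, toward the far side.
- My estimate of the gap between the mount and the plunger was a few millimetres too small, which is why the jack had to be raised in stages.

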